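# Make up two sampling kits on the lab bench

### The job

Make up the two sampling kits from the stock on the bench, one item to a compartment, standing upright and flat on the tray floor. The tray with three compartments gets the slide box in its long compartment and the tall bottle and the small dish in its two square ones (either way round); the tray with two compartments gets the short bottle and the large dish (either way round). Never tip the bottles over, and leave the tape roll and the little vial where they are.

Things in the scene. Friction and masses are not known exactly. Their poses are not given: they have to be found in the camera images.
- tray3: Grey plastic tray, three compartments, fixed, 134 (own x) x 148 (own y) mm; floor 4 mm thick, walls 4 mm thick, tops 10 mm above the bench. Origin: centre of its underside. Two square compartments 68 x 68 mm, centres at own (x, y) = (-29, -36) and (-29, +36) mm; one long one, 54 (x) x 140 (y) mm, centre (+36, 0), on the side away from the robot. Yaw up to 20 degrees either way.
- tray2: Grey plastic kit tray with two equal compartments, fixed to the bench, 92 (own x) x 180 (own y) mm; floor 4 mm thick, walls 4 mm thick with tops 10 mm above the bench. Origin at the centre of its underside. Compartments 84 x 84 mm centred at own (x, y) = (0, -44) and (0, +44) mm. Turned up to 20 degrees either way.
- tall_bottle: Tall amber glass bottle with a white cap and a paper label, upright, loose, about 0.18 kg. Body diameter 46 mm up to 76 mm height, then a shoulder to the cap, cap diameter 30 mm from 87 to 105 mm (top). Origin at the centre of its underside, z up.
- short_bottle: Short, wider amber glass bottle with a white cap and a paper label, upright, loose, about 0.16 kg. Body diameter 54 mm up to 46 mm height, then a shoulder to the cap, cap diameter 36 mm from 55 to 70 mm (top). Origin at the centre of its underside, z up.
- large_dish: Large round lidded culture dish, frosted pale plastic, 22 mm high; lid diameter 60 mm from 6 to 22 mm height, base under it 56 mm. Lies flat with the lid up, loose, about 0.05 kg. Origin at the centre of its underside, z up.
- small_dish: Small round lidded culture dish, frosted pale plastic, 22 mm high; lid diameter 40 mm from 6 to 22 mm height, base under it 36 mm. Lies flat with the lid up, loose, about 0.03 kg. Origin at the centre of its underside, z up.
- slide_box: Closed grey plastic microscope-slide box, 34 (own x) x 110 (own y) x 26 (own z) mm, with a dark seam round it and a paper label on top. Lies flat with the label up, long side along its own y, loose, about 0.09 kg. Origin at the centre of its underside.
- tape_roll: Roll of white paper tape lying flat, outside diameter 48 mm, hole 32 mm, 16 mm high. Not part of any kit: leave it where it is. Origin at the centre of its underside.
- vial: Little clear glass vial with a black cap, upright, diameter 22 mm, 38 mm high. Not part of any kit: leave it standing where it is. Origin at the centre of its underside.
There are look-alikes about, which are no part of the job. Leave any blue or pink look-alike of the large_dish alone.

How it is judged:
At the end, for the whole second after the job is handed in: Slide box in the long, tall bottle and small dish in the square compartments of the three-part tray; short bottle and large dish in the two-part tray; one each, wholly inside (centres within 12 to 17 mm), underside within 3 mm of the floor, upright within 0.12 rad, released, at rest (z of each of tall_bottle, small_dish, slide_box in the frame of tray3 below 0.007 m and angle between each of tall_bottle, short_bottle, large_dish, small_dish, slide_box's own z axis and vertical below 0.12 rad and linear speed of each of tall_bottle, short_bottle, large_dish, small_dish, slide_box below 0.02 m/s and z of each of short_bottle, large_dish in the frame of tray2 below 0.007 m and ((x of short_bottle in the frame of tray2 between -0.0165 and 0.0165 m and y of short_bottle in the frame of tray2 between 0.0275 and 0.0605 m and x of large_dish in the frame of tray2 between -0.0135 and 0.0135 m and y of large_dish in the frame of tray2 between -0.0575 and -0.0305 m) or (x of short_bottle in the frame of tray2 between -0.0165 and 0.0165 m and y of short_bottle in the frame of tray2 between -0.0605 and -0.0275 m and x of large_dish in the frame of tray2 between -0.0135 and 0.0135 m and y of large_dish in the frame of tray2 between 0.0305 and 0.0575 m)) and ((x of tall_bottle in the frame of tray3 between -0.0415 and -0.0165 m and y of tall_bottle in the frame of tray3 between 0.0235 and 0.0485 m and x of small_dish in the frame of tray3 between -0.0445 and -0.0135 m and y of small_dish in the frame of tray3 between -0.0515 and -0.0205 m) or (x of tall_bottle in the frame of tray3 between -0.0415 and -0.0165 m and y of tall_bottle in the frame of tray3 between -0.0485 and -0.0235 m and x of small_dish in the frame of tray3 between -0.0445 and -0.0135 m and y of small_dish in the frame of tray3 between 0.0205 and 0.0515 m)) and x of slide_box in the frame of tray3 between 0.0235 and 0.0485 m and y of slide_box in the frame of tray3 between -0.0175 and 0.0175 m); the robot touches nothing.
It fails at once if a bottle was tipped over (more than about 40 degrees) (angle between any of tall_bottle, short_bottle's own z axis and vertical above 0.7 rad).
It fails at once if the tape roll or the vial was moved more than 25 mm, or the vial was tipped over (distance of any of tape_roll, vial from where it was at the start of the episode above 0.025 m or angle between vial's own z axis and vertical above 0.7 rad).
It also fails if it takes over 131 s, if anything falls off the work surface, if the arm or the gripper's body presses on something with over 40 N, if the wrist force passes 120 N, or if a joint passes its speed limit or range.

### The arm

A 6-joint arm with a two-finger parallel gripper is mounted at the origin on the work surface. World frame = base frame: x ahead of the robot, y to its left, z up, the work surface at z = 0. Lengths are in m, angles in rad, forces in N, time in s.
With the tool pointing down it reaches from about 0.375 to 0.9 m from the base axis. Payload 3.1 kg.
Tool frame: the origin (TCP) lies midway between the tips of the shut fingers; the grasp point (between the pads) lies 19 mm behind it (manip.hold_point_z is the distance from the TCP to the grasp point, in m); z points along the fingers, y is the direction in which the jaws open and shut (so a half turn about z gives the same grasp; the last joint's range is limited). The gripper opens to 85 mm and grips with 20 to 120 N. Pads are 22 mm wide; open, the fingers measure 114 mm over their backs; the gripper's body (76 mm by 85 mm) begins 54 mm behind the grasp point. The pads swing forward as they close: fully open they stand 13 mm farther back than shut.
Start: joints at [-1.433, 0.527, 1.433, -0, 1.181, -0.178], TCP at [0.195, -0.594, 0.231] pointing down, gripper open.
Joint ranges: [-3.08, 3.08], [-0.75, 2.2], [0.22, 2.44], [-1.43, 4.57], [0, 2.65], [-2.85, 2.85]. Speed limits (rad/s): [2.79, 2.79, 3.14, 3.14, 3.14, 3.14].

### API

Orientations are given as a unit quaternion [x, y, z, w].
In Python, from station import manip gives the robot as it stands.
- The arm moves only by the tool drive_tool, never from a script. Its argument "motion" is one flat list of numbers, 7 for each row, row after row: the shift along the tool's x, y, z in mm, then the turn, a rotation vector about the tool's x, y, z in degrees, then the finger opening in mm, from 0 to 85.4. A call has 1 to 8 rows; each row is the pose to reach, as a shift and turn from the pose measured when the call began, along the tool's axes at that moment; what a row does not reach only later rows make up. A row lasts 1/8 s, in which the tool goes at most 62.5 mm and 10.7 degrees, less where a joint would pass 70% of its speed; a pose out of reach is approached as far as the arm can. A call with a gripper value outside its range is refused whole. The fingers move at their own pace and stop on an object; "force" is the grip in N (left out, the last holds). Time passes only in rows, so rows that repeat a pose let the fingers close. It gives the time, the measured TCP pose, the force and the opening at its end, in the units of the state.
- manip.sense(): the state, without advancing time (a new reading comes with each control period).
- manip.snapshot(name): name is "scene" or "top"; returns a dict with "color" (420x560x3 uint8, red, green, blue), "fx", "fy", "cx", "cy" (pixels), "view" (4x4, takes a point from world to camera coordinates). Camera axes: x right, y up, looking along -z (the intrinsics and any distortion apply to the point x, -y, -z); pixel columns grow to the right and rows downward; lengths in m; the calibration is good to about 2 mm. A picture is of the moment at which its call begins. There is no depth.
- manip.sign_off(): hands the job in, once; it reports no verdict.
The state is a dict: "t": time; "q": joint angles; "qd": joint speeds; "tau": joint torques, N m; "tcp_pos": TCP position; "tool_rot": TCP orientation; "force": force on the tool from outside, world axes, zero at the start; "ft_torque": the same for the moment, N m; "finger_gap": opening from 0.0 (shut) to 1.0 (fully open).
Only numpy, scipy, OpenCV 4.12 (cv2) and the standard library are available. Lean on these libraries where they do the work, as an engineer would, in place of code of your own. Each camera call takes 0.05 s, during which the arm holds its last target.

## Working session

There is one attempt and no reset: what is moved stays moved. The work goes in short steps, Python scripts to look and compute and a tool call to move; the robot and the scene stay as the last step left them, time stands still between calls to the robot, and variables do not carry over. Pictures are saved under pics/ and viewed, and the job is handed in when it is done.

Besides the shell and the picture viewer there is one more tool, called after "Call:" by a JSON object that holds its "api" and its "payload", one argument or row to a line. drive_tool: Moves the arm, as the interface text tells. Its arguments: {"type":"object","properties":{"motion":{"type":"array","items":{"type":"number"}},"force":{"type":"number"}},"required":["motion"]}

```bash
ls; mkdir -p pics
cat > h.py <<'E'
import numpy as np,cv2
from station import manip
def snap(name,fn=None):
    s=manip.snapshot(name)
    if fn: cv2.imwrite('pics/'+fn,cv2.cvtColor(s['color'],cv2.COLOR_RGB2BGR))
    return s
def ray(s,u,v):
    R=s['view'][:3,:3];t=s['view'][:3,3]
    d=np.array([(u-s['cx'])/s['fx'],-(v-s['cy'])/s['fy'],-1.])
    return -R.T@t, R.T@d
def onz(s,u,v,z):
    c,d=ray(s,u,v); return c+d*(z-c[2])/d[2]
def proj(s,p):
    q=s['view'][:3,:3]@np.array(p)+s['view'][:3,3]
    return np.array([s['cx']+s['fx']*q[0]/-q[2], s['cy']+s['fy']*q[1]/q[2]])
E
python3 - <<'E'
from h import *
for n in('scene','top'):
    s=snap(n,n+'0.png'); print(n,[k for k in s],s['fx'],s['fy'],s['cx'],s['cy'],ray(s,s['cx'],s['cy']),{k:s[k] for k in s if k not in('color','view','fx','fy','cx','cy')})
print(manip.sense())
E
```

```text
pics
scene ['color', 'fx', 'fy', 'cx', 'cy', 'view'] 437.99923882600217 437.99923882600217 282.0747863305382 209.5389234827845 (array([ 1.12188   , -0.47741598,  0.50139884]), array([-0.63148008,  0.56283406, -0.53333922])) {}
top ['color', 'fx', 'fy', 'cx', 'cy', 'view'] 478.9370183488711 478.9370183488711 278.19032194339826 203.91366874665962 (array([ 0.43973378, -0.03210907,  0.98903129]), array([ 0.15328541,  0.00149144, -0.98818083])) {}
{'t': 0.1, 'q': array([-1.43248088e+00,  5.28384916e-01,  1.43375021e+00,  1.61832838e-05,
        1.18141289e+00, -1.78493395e-01]), 'qd': array([-0.00128119, -0.00339949, -0.00393271,  0.00107287, -0.00022603,
        0.00061787]), 'tau': array([-8.82405675e-05, -4.43304741e+01, -1.78586930e+01, -1.42834233e-04,
        3.89562483e-03,  1.38795548e-05]), 'tcp_pos': array([ 0.19465739, -0.59324747,  0.2304319 ]), 'tool_rot': array([ 9.87480245e-01,  1.57739690e-01,  2.71207132e-05, -9.77334134e-04]), 'force': array([-0.30491132,  0.50151887, -0.40938268]), 'ft_torque': array([-0.00082792,  0.06348468, -0.08061083]), 'finger_gap': 0.9984597441680532}
```

View pics/top0.png

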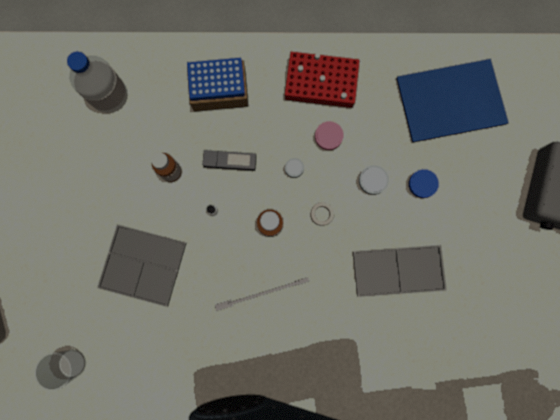

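View pics/scene0.png

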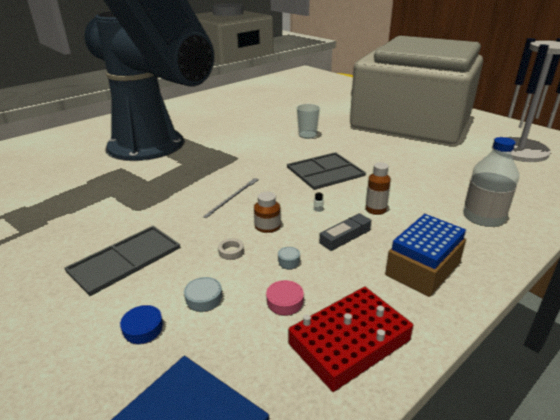

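Top view: tall bottle (163,163), slide box (230,160), small dish (294,168), large dish (373,180), short bottle (270,222), tape (322,214), vial (211,209), tray3 (143,265), tray2 (399,270). Pink (329,135) and blue (424,184) are look-alikes.

Run:
```python
from h import *
s=snap('top'); im=cv2.cvtColor(s['color'],cv2.COLOR_RGB2BGR)
a=cv2.resize(im[130:310,90:290],None,fx=4,fy=4,interpolation=cv2.INTER_CUBIC)[:600]
a=im[130:280,90:290]; cv2.imwrite('pics/c1.png',cv2.resize(a,None,fx=4,fy=4,interpolation=cv2.INTER_CUBIC))
a=im[120:270,260:460]; cv2.imwrite('pics/c2.png',cv2.resize(a,None,fx=4,fy=4,interpolation=cv2.INTER_CUBIC))
for n,(u,v) in dict(tb=(163,163),sb=(230,160),sd=(294,168),ld=(373,180),short=(270,222),tape=(322,214),vial=(211,209),t3=(122,275),t2=(375,285),bench=(300,250)).items(): print(n,im[v,u],im[v-4:v+5:4,u-4:u+5:4].reshape(-1,3).tolist())
```

```text
tb [130 137 135] [[128, 136, 134], [128, 136, 134], [72, 77, 79], [127, 134, 133], [130, 137, 135], [54, 57, 61], [99, 105, 103], [58, 62, 63], [29, 46, 73]]
sb [119 131 133] [[75, 76, 79], [119, 130, 134], [119, 130, 133], [77, 80, 82], [119, 131, 133], [117, 128, 133], [79, 81, 83], [102, 111, 112], [103, 112, 114]]
sd [135 137 135] [[134, 136, 135], [133, 136, 134], [134, 136, 135], [133, 134, 133], [135, 137, 135], [134, 135, 133], [134, 136, 134], [135, 136, 135], [135, 135, 134]]
ld [136 136 135] [[135, 135, 134], [135, 136, 135], [134, 135, 134], [136, 136, 135], [136, 136, 135], [135, 135, 134], [136, 135, 134], [135, 136, 134], [136, 135, 133]]
short [133 136 134] [[133, 135, 134], [134, 136, 135], [133, 136, 134], [133, 135, 134], [133, 136, 134], [135, 136, 135], [136, 137, 135], [135, 136, 134], [135, 135, 134]]
tape [125 135 134] [[125, 136, 135], [126, 136, 135], [117, 128, 128], [125, 136, 135], [125, 135, 134], [125, 135, 134], [121, 135, 133], [122, 137, 135], [121, 133, 132]]
vial [24 26 25] [[109, 117, 116], [59, 65, 65], [127, 135, 133], [35, 38, 38], [24, 26, 25], [80, 83, 83], [87, 97, 101], [54, 57, 59], [77, 83, 85]]
t3 [73 77 79] [[73, 77, 79], [70, 75, 77], [74, 76, 80], [73, 77, 80], [73, 77, 79], [73, 77, 80], [71, 76, 78], [72, 75, 79], [72, 76, 79]]
t2 [83 88 91] [[82, 87, 89], [83, 89, 92], [83, 88, 91], [83, 88, 92], [83, 88, 91], [83, 89, 91], [81, 88, 90], [82, 87, 90], [83, 87, 91]]
bench [122 136 134] [[124, 136, 134], [124, 136, 135], [124, 135, 134], [120, 134, 133], [122, 136, 134], [123, 134, 133], [125, 136, 134], [127, 137, 136], [124, 135, 134]]
```

View pics/c1.png

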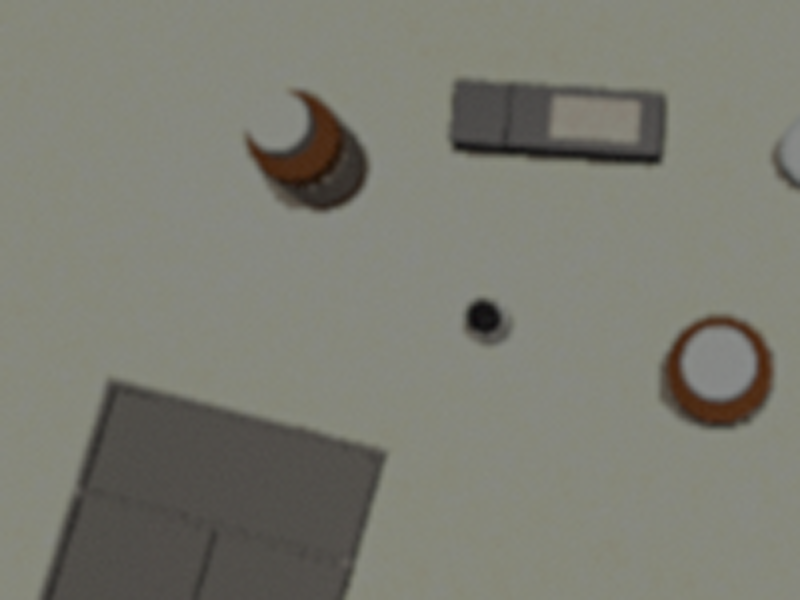

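View pics/c2.png

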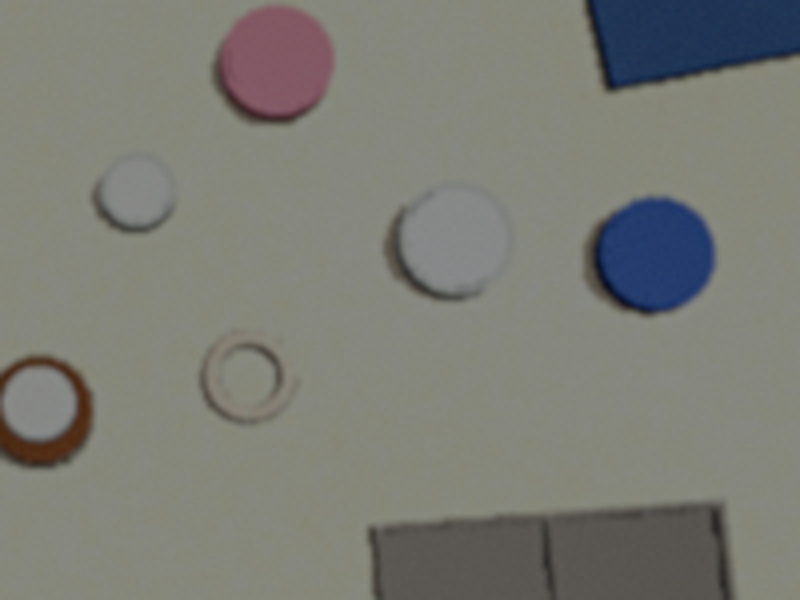

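```bash
cat > meas.py <<'E'
from h import *
s=snap('top'); im=cv2.cvtColor(s['color'],cv2.COLOR_RGB2BGR)
f=cv2.GaussianBlur(im,(3,3),0).astype(int)
g=f.sum(2)/3
def comp(mask,u,v,r=45):
    n,l,st,c=cv2.connectedComponentsWithStats(mask.astype(np.uint8))
    k=l[v,u]; m=(l==k).astype(np.uint8)
    return k,m,st[k],c[k]
white=((f[:,:,0]-f[:,:,2])>-6)&(g>105)
res={}
for n,(u,v),z,d in [('sd',(294,168),.022,.04),('ld',(373,180),.022,.06),('shortcap',(270,221),.07,.036),('tallcap',(161,160),.105,.03)]:
    k,m,st,c=comp(white,u,v)
    cs,_=cv2.findContours(m,cv2.RETR_EXTERNAL,cv2.CHAIN_APPROX_NONE)
    P=np.array([onz(s,*p[0],z)[:2] for p in max(cs,key=len)])
    (x,y),r=cv2.minEnclosingCircle((P*1000).astype(np.float32))
    print(n,k,st,'centroid',onz(s,*c,z).round(4),'circ',round(x,1),round(y,1),'d',round(2*r,1))
dark=(g<100)
for n,(u,v),z in [('box',(245,168),.026),('box',(210,158),.026),('t3',(122,275),.010),('t2',(375,285),.010)]:
    k,m,st,c=comp(dark,u,v)
    m=cv2.morphologyEx(m,cv2.MORPH_CLOSE,np.ones((9,9)))
    cs,_=cv2.findContours(m,cv2.RETR_EXTERNAL,cv2.CHAIN_APPROX_NONE)
    P=np.array([onz(s,*p[0],z)[:2] for p in max(cs,key=len)])
    r=cv2.minAreaRect((P*1000).astype(np.float32)); print(n,k,st,r)
    print(cv2.boxPoints(r).round(1).tolist())
b=(f[:,:,2]-f[:,:,0]>15)
for (u,v) in [(270,231)]:
    k,m,st,c=comp(b,u,v); print('brown',st,c,onz(s,*c,.046))
E
python3 meas.py
```

```text
sd 96 [285 158  20  18 279] centroid [ 0.668  -0.0637  0.022 ] circ 667.2 -63.8 d 40.5
ld 100 [360 165  30  32 692] centroid [ 0.6427 -0.2291  0.022 ] circ 641.3 -229.2 d 70.4
shortcap 162 [261 213  17  17 222] centroid [ 0.5495 -0.0137  0.07  ] circ 549.6 -13.7 d 32.8
tallcap 0 [     0      0    560    420 232722] centroid [ 0.5662 -0.0332  0.105 ] circ 639.9 -32.6 d 1318.7
box 8 [202 150  55  22 749] ((679.621826171875, 70.90808868408203), (111.31352233886719, 38.86738967895508), 86.34050750732422)
[[656.7000122070312, 16.600000381469727], [695.5, 14.100000381469727], [702.5999755859375, 125.19999694824219], [663.7999877929688, 127.69999694824219]]
box 8 [202 150  55  22 749] ((679.621826171875, 70.90808868408203), (111.31352233886719, 38.86738967895508), 86.34050750732422)
[[656.7000122070312, 16.600000381469727], [695.5, 14.100000381469727], [702.5999755859375, 125.19999694824219], [663.7999877929688, 127.69999694824219]]
t3 17 [  98  225   88   81 4839] ((465.44342041015625, 245.21104431152344), (149.709716796875, 132.7198944091797), 75.71929168701172)
[[382.70001220703125, 189.0], [511.29998779296875, 156.3000030517578], [548.2000122070312, 301.3999938964844], [419.6000061035156, 334.1000061035156]]
t2 18 [ 352  246   94   50 4030] ((456.5072326660156, -274.3580322265625), (90.35772705078125, 182.29244995117188), 4.485170841217041)
[[404.29998779296875, -187.0], [418.6000061035156, -368.79998779296875], [508.70001220703125, -361.70001220703125], [494.3999938964844, -180.0]]
brown [255 208  29  29 384] [269.31770833 223.18229167] [ 0.54732902 -0.01328437  0.046     ]
```

Run:
```python
from h import *
s=manip.snapshot('top')
print('tallcap',onz(s,159.3,160.6,.105),'shoulder',onz(s,163.4,163.7,.076))
print('ld',onz(s,373.1,179.6,.022),'vial',onz(s,210.7,208.8,.038),'tape',onz(s,321.8,213.8,.016))
c=snap('scene'); im=cv2.cvtColor(c['color'],cv2.COLOR_RGB2BGR)
im=cv2.resize(im,None,fx=1.4,fy=1.4,interpolation=cv2.INTER_CUBIC)
def circ(x,y,z,d,col=(0,255,0)):
    t=np.linspace(0,2*np.pi,60)
    P=np.array([proj(c,[x+d/2*np.cos(a),y+d/2*np.sin(a),z]) for a in t])*1.4
    cv2.polylines(im,[P.round().astype(np.int32)],True,col,1)
circ(.668,-.0637,.022,.04);circ(.6427,-.2291,.022,.06);circ(.5495,-.0137,.07,.036);circ(.5495,-.0137,.0,.054)
p=onz(s,159.3,160.6,.105); circ(p[0],p[1],.105,.03);circ(p[0],p[1],.0,.046)
def rect(x,y,yaw,w,h,z):
    C,S=np.cos(yaw),np.sin(yaw)
    P=np.array([proj(c,[x+C*a-S*b,y+S*a+C*b,z]) for a,b in [(w,h),(-w,h),(-w,-h),(w,-h)]])*1.4
    cv2.polylines(im,[P.round().astype(np.int32)],True,(0,255,0),1)
r=np.radians
rect(.6818,.0708,r(-3.7),.017,.055,.026);rect(.4654,.2452,r(-14.3),.067,.074,.01);rect(.4565,-.2744,r(4.5),.046,.09,.01)
cv2.imwrite('pics/ov.png',im)
```

```text
tallcap [0.65896583 0.19486765 0.105     ] shoulder [0.65997155 0.19403234 0.076     ]
ld [ 0.64122855 -0.22585952  0.022     ] vial [0.57676221 0.10470296 0.038     ] tape [ 0.57054567 -0.12009525  0.016     ]
```

View pics/ov.png

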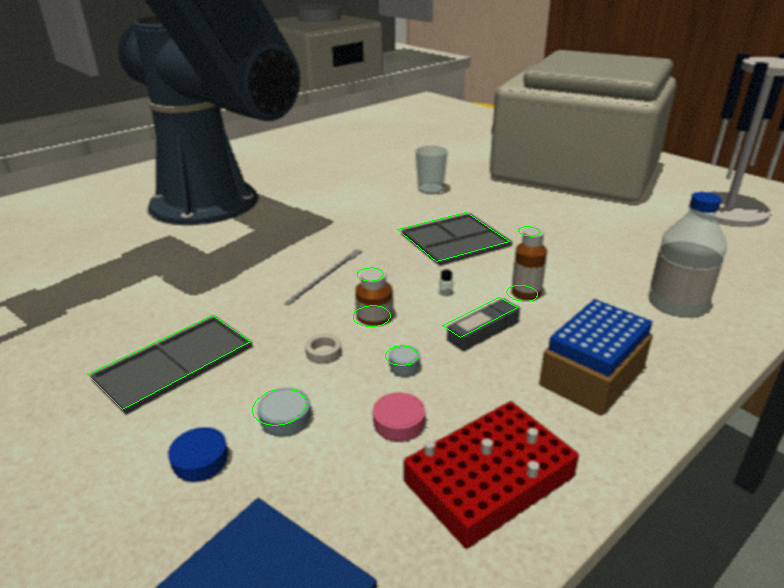

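The overlay of the top-view estimates fits the scene view to a few mm: trays line up, the tall bottle sits slightly +x, and all sizes match. Next is a helper for relative rows, starting with the large dish.

```bash
cat > go.py <<'E'
import sys
from h import *
from scipy.spatial.transform import Rotation as R
def row(x,y,z,yaw):
    s=manip.sense(); Rc=R.from_quat(s['tool_rot']); p=np.array(s['tcp_pos'])
    a=np.radians(yaw)
    best=None
    for k in (0,np.pi):
        Y=np.array([np.cos(a+k),np.sin(a+k),0]);Z=np.array([0,0,-1.]);X=np.cross(Y,Z)
        rv=(Rc.inv()*R.from_matrix(np.c_[X,Y,Z])).as_rotvec(degrees=True)
        if k==0: best=rv
    d=Rc.inv().apply(np.array([x,y,z])-p)*1000
    print('row',d.round(1),best.round(1),'| t',round(s['t'],2),'tcp',p.round(4),'gap',round(s['finger_gap']*85.4,1),'F',np.round(s['force'],1),'q',np.round(s['q'],2))
if __name__=='__main__':
    v=[float(a) for a in sys.argv[1:]]
    for i in range(0,len(v),4): row(*v[i:i+4])
E
python3 go.py .643 -.226 .1 0 ; sed -n 1,1p go.py
```

```text
row [ 540.5 -209.6  131.2] [ -0.   -0.  -71.8] | t 0.3 tcp [ 0.1947 -0.5936  0.2309] gap 85.6 F [-0.5  0.2 -0.1] q [-1.43  0.53  1.43  0.    1.18 -0.18]
import sys
```

Call:
{"api": "drive_tool", "payload": {
  "motion": [540,-210,80,0,0,-72,75,540,-210,80,0,0,-72,75,540,-210,80,0,0,-72,75,540,-210,80,0,0,-72,75,540,-210,80,0,0,-72,75,540,-210,80,0,0,-72,75,540,-210,80,0,0,-72,75,540,-210,80,0,0,-72,75],
  "force": 35
}}

```text
t: 1.3
tcp_pos: [0.5789, -0.278, 0.1626]
tool_rot: [0.706, 0.708, 0.0, -0.0]
force: [0.5, -0.3, -0.2]
finger_gap: 0.876
```

```bash
python3 go.py .643 -.226 .06 0
```

```text
row [ 51.8  64.3 102.7] [ 0.  -0.   0.2] | t 1.3 tcp [ 0.5789 -0.278   0.1626] gap 74.9 F [ 0.5 -0.3 -0.2] q [-0.62  0.63  1.45  0.    1.06 -0.63]
```

Call:
{"api": "drive_tool", "payload": {
  "motion": [52,64,100,0,0,0,75,52,64,100,0,0,0,75,52,64,110,0,0,0,75,52,64,125,0,0,0,75,52,64,140,0,0,0,75,52,64,150,0,0,0,75,52,64,158,0,0,0,75,52,64,158,0,0,0,75]
}}

```text
t: 2.3
tcp_pos: [0.6422, -0.226, 0.0044]
tool_rot: [0.706, 0.708, 0.0, -0.0]
force: [-0.3, -1.1, 0.2]
finger_gap: 0.878
```

```bash
python3 go.py .643 -.226 .004 0; python3 -c "
from h import *
snap('scene','a1.png')
s=snap('top')
im=cv2.cvtColor(s['color'],cv2.COLOR_RGB2BGR); cv2.imwrite('pics/a2.png',cv2.resize(im[120:270,260:460],None,fx=4,fy=4))"
```

```text
row [0.  0.8 0.4] [-0.  -0.   0.2] | t 2.3 tcp [ 0.6422 -0.226   0.0044] gap 75.0 F [-0.3 -1.1  0.2] q [-0.5   0.88  1.41  0.    0.84 -0.51]
```

View pics/a1.png

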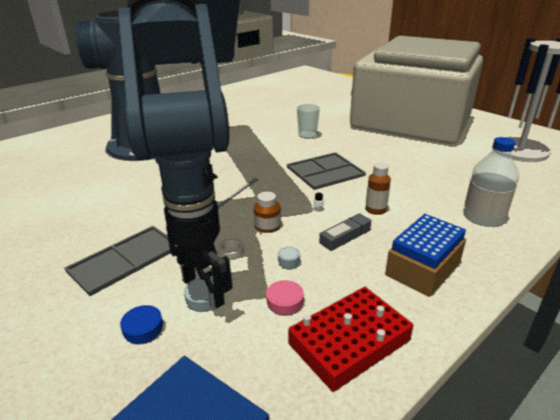

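The fingers stand either side of the large dish at about (203,293). Closing.

Call:
{"api": "drive_tool", "payload": {
  "motion": [0,0,0,0,0,0,50,0,0,0,0,0,0,50,0,0,0,0,0,0,50,0,0,0,0,0,0,50]
}}

```text
t: 2.9
tcp_pos: [0.6437, -0.2264, 0.006]
tool_rot: [0.706, 0.708, 0.001, 0.001]
force: [0.9, -0.6, 5.9]
finger_gap: 0.686
```

Call:
{"api": "drive_tool", "payload": {
  "motion": [0,0,-20,0,0,0,50,0,0,-60,0,0,0,50,0,0,-60,0,0,0,50,0,0,-60,0,0,0,50]
}}

```text
t: 3.4
tcp_pos: [0.6431, -0.2261, 0.0664]
tool_rot: [0.706, 0.708, 0.001, 0.001]
force: [-0.3, 0.8, -1.6]
finger_gap: 0.685
```

```bash
python3 go.py .460 -.3183 .06 4.5 .460 -.3183 .0085 4.5; python3 -c "
from h import *
snap('scene','a3.png')"
```

```text
row [ -91.6 -183.5    6. ] [ 0.1  0.1 -4.3] | t 3.4 tcp [ 0.6431 -0.2261  0.0664] gap 58.5 F [-0.3  0.8 -1.6] q [-0.5   0.8   1.4   0.    0.94 -0.51]
row [ -91.5 -183.6   57.5] [ 0.1  0.1 -4.3] | t 3.4 tcp [ 0.6431 -0.2261  0.0664] gap 58.5 F [-0.3  0.8 -1.6] q [-0.5   0.8   1.4   0.    0.94 -0.51]
```

View pics/a3.png

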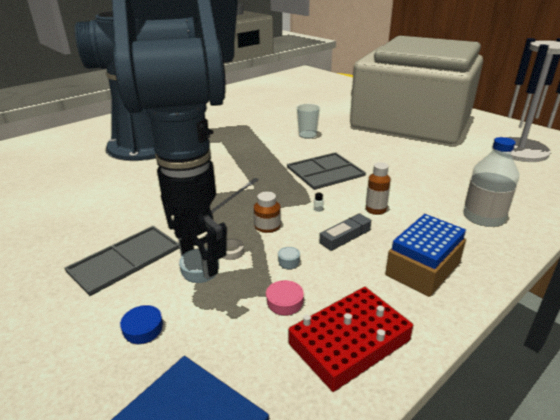

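Large dish is held (gap 58.5 mm) and lifted. Carrying it to tray2's (0,−44) compartment.

Call:
{"api": "drive_tool", "payload": {
  "motion": [-92,-184,0,0,0,-4.3,50,-92,-184,0,0,0,-4.3,50,-92,-184,0,0,0,-4.3,50,-92,-184,0,0,0,-4.3,50,-92,-184,20,0,0,-4.3,50,-92,-184,40,0,0,-4.3,50,-92,-184,50,0,0,-4.3,50,-92,-184,55,0,0,-4.3,50]
}}

```text
t: 4.45
tcp_pos: [0.4591, -0.3178, 0.0098]
tool_rot: [0.679, 0.734, 0.0, -0.0]
force: [-5.1, 4.2, 29.2]
finger_gap: 0.681
```

```bash
python3 go.py .460 -.3183 .011 4.5; python3 -c "
from h import *
snap('scene','a4.png')"
```

```text
row [-0.5  0.9 -1.2] [-0.  -0.1  0. ] | t 4.45 tcp [ 0.4591 -0.3178  0.0098] gap 58.2 F [-5.1  4.2 29.2] q [-0.81  0.78  1.74  0.    0.62 -0.89]
```

View pics/a4.png

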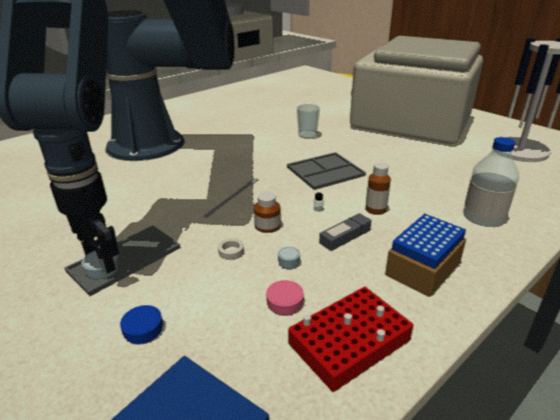

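Contact at 29 N (dish on floor, or tips on the wall). I'll ease up a little, then open.

Call:
{"api": "drive_tool", "payload": {
  "motion": [0,0,-1,0,0,0,50,0,0,-1,0,0,0,66,0,0,-1.5,0,0,0,70,0,0,-3,0,0,0,74,0,0,-20,0,0,0,76,0,0,-60,0,0,0,76,0,0,-100,0,0,0,76,0,0,-100,0,0,0,76]
}}

```text
t: 5.5
tcp_pos: [0.4611, -0.32, 0.1144]
tool_rot: [0.679, 0.734, 0.0, 0.004]
force: [-0.1, -0.0, -0.5]
finger_gap: 0.897
```

```bash
python3 go.py .684 .0715 .1 -3.7; python3 -c "
from h import *
s=snap('scene')
im=cv2.cvtColor(s['color'],cv2.COLOR_RGB2BGR); cv2.imwrite('pics/a5.png',cv2.resize(im[200:320,30:230],None,fx=4,fy=4))"
```

```text
row [372.7 253.   13.7] [0.4 0.3 8.2] | t 5.5 tcp [ 0.4611 -0.32    0.1144] gap 76.6 F [-0.1 -0.  -0.5] q [-0.81  0.6   1.7   0.    0.83 -0.89]
```

View pics/a5.png

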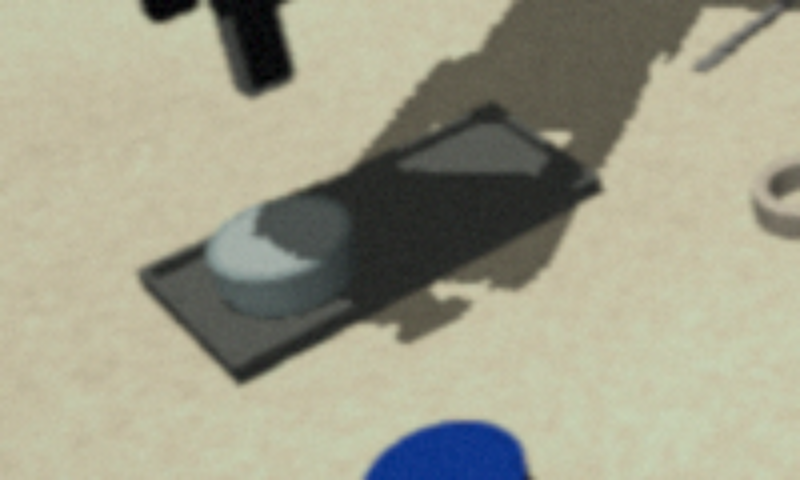

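Large dish sits flat in its compartment, at about (285,265) in the crop. Now the slide box.

Call:
{"api": "drive_tool", "payload": {
  "motion": [373,253,0,0.4,0.3,8.2,60,373,253,0,0.4,0.3,8.2,60,373,253,0,0.4,0.3,8.2,60,373,253,0,0.4,0.3,8.2,60,373,253,0,0.4,0.3,8.2,60,373,253,0,0.4,0.3,8.2,60,373,253,0,0.4,0.3,8.2,60,373,253,0,0.4,0.3,8.2,60]
}}

```text
t: 6.55
tcp_pos: [0.6832, 0.0771, 0.111]
tool_rot: [0.728, 0.686, -0.0, -0.003]
force: [-0.8, -0.9, 0.4]
finger_gap: 0.7
```

```bash
python3 go.py .684 .0715 .009 -3.7
```

```text
row [ -5.8   1.6 101.9] [-0.3 -0.2  0.3] | t 6.55 tcp [0.6832 0.0771 0.111 ] gap 59.8 F [-0.8 -0.9  0.4] q [-0.05  0.75  1.35  0.    1.04  0.01]
```

Call:
{"api": "drive_tool", "payload": {
  "motion": [-5,1,40,-0.3,-0.2,0.3,55,-5,1,70,-0.3,-0.2,0.3,55,-5,1,90,-0.3,-0.2,0.3,55,-5,1,102,-0.3,-0.2,0.3,55,-5,1,102,-0.3,-0.2,0.3,55]
}}

```text
t: 7.18
tcp_pos: [0.683, 0.0719, 0.0082]
tool_rot: [0.73, 0.684, -0.0, -0.0]
force: [0.2, 0.2, 0.4]
finger_gap: 0.643
```

```bash
python3 go.py .684 .0715 .009 -3.7; python3 -c "
from h import *
s=snap('scene')
im=cv2.cvtColor(s['color'],cv2.COLOR_RGB2BGR); cv2.imwrite('pics/a6.png',cv2.resize(im[150:300,250:450],None,fx=4,fy=4))"
```

```text
row [-0.4  1.  -0.8] [-0.1  0.  -0. ] | t 7.17 tcp [0.683  0.0719 0.0082] gap 54.9 F [0.2 0.2 0.4] q [-0.06  0.89  1.39 -0.    0.86  0.01]
```

View pics/a6.png

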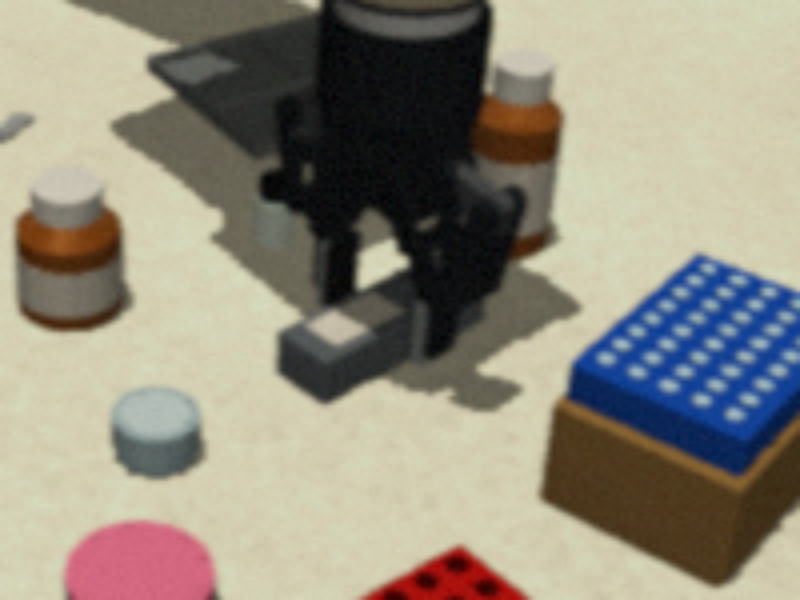

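Fingers straddle the box around (400,320) in the crop. Grip and lift.

Call:
{"api": "drive_tool", "payload": {
  "motion": [0,1,0,0,0,0,25,0,1,0,0,0,0,25,0,1,0,0,0,0,25,0,1,0,0,0,0,25,0,1,-40,0,0,0,25,0,1,-90,0,0,0,25,0,1,-132,0,0,0,25,0,1,-132,0,0,0,25],
  "force": 45
}}

```text
t: 8.22
tcp_pos: [0.6873, 0.072, 0.1456]
tool_rot: [0.73, 0.684, 0.003, 0.004]
force: [1.1, -0.3, -0.6]
finger_gap: 0.383
```

```bash
python3 go.py .5003 .2363 .06 -14.3; python3 -c "
from h import *
s=snap('scene','a7.png')"
```

```text
row [ 151.8 -198.1   83.6] [ 0.6 -0.  10.6] | t 8.22 tcp [0.6873 0.072  0.1456] gap 32.7 F [ 1.1 -0.3 -0.6] q [-0.06  0.71  1.33 -0.    1.09  0.01]
```

View pics/a7.png

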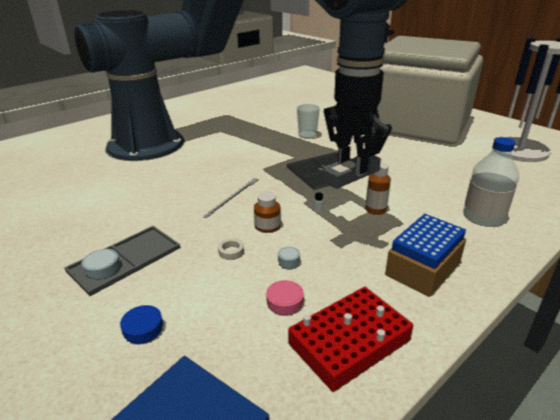

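Box held (gap 32.7 mm), clear of the bench. The large dish looks centred in tray2.

Call:
{"api": "drive_tool", "payload": {
  "motion": [152,-198,0,0.6,0,10.6,25,152,-198,0,0.6,0,10.6,25,152,-198,0,0.6,0,10.6,25,152,-198,10,0.6,0,10.6,25,152,-198,50,0.6,0,10.6,25,152,-198,84,0.6,0,10.6,25,152,-198,84,0.6,0,10.6,25]
}}

```text
t: 9.15
tcp_pos: [0.4943, 0.2358, 0.0544]
tool_rot: [0.79, 0.614, -0.007, -0.004]
force: [0.6, -0.2, -0.5]
finger_gap: 0.385
```

```bash
python3 go.py .5003 .2363 .0135 -14.3; python3 -c "
from h import *
s=snap('scene')
im=cv2.cvtColor(s['color'],cv2.COLOR_RGB2BGR); cv2.imwrite('pics/a8.png',cv2.resize(im[100:220,250:400],None,fx=5,fy=5))"
```

```text
row [ 2.1  6.4 40.8] [-0.8  0.3  0. ] | t 9.15 tcp [0.4943 0.2358 0.0544] gap 32.9 F [ 0.6 -0.2 -0.5] q [0.24 0.7  1.75 0.   0.71 0.49]
```

View pics/a8.png

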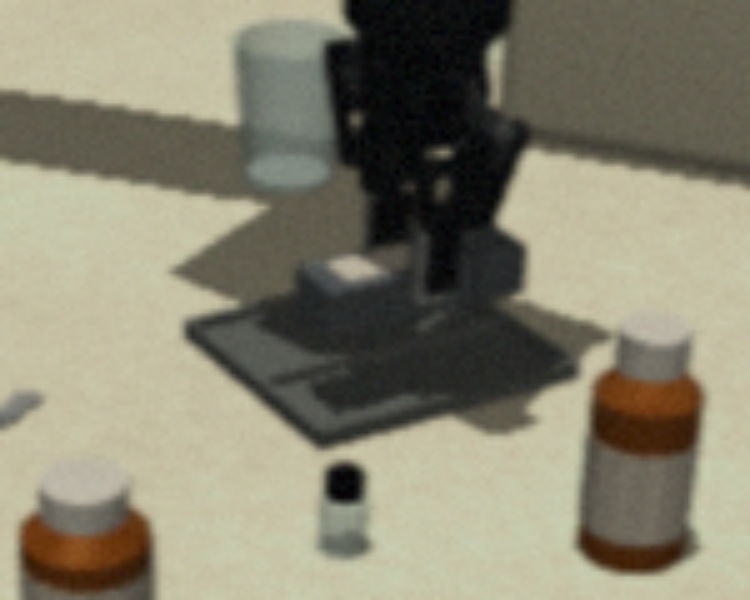

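Call:
{"api": "drive_tool", "payload": {
  "motion": [2,6,10,-0.8,0.3,0,25,2,6,25,-0.8,0.3,0,25,2,6,34,-0.8,0.3,0,25,2,6,38,-0.8,0.3,0,25,2,6,40,-0.8,0.3,0,25,2,6,40,-0.8,0.3,0,25]
}}

```text
t: 9.95
tcp_pos: [0.502, 0.2366, 0.0161]
tool_rot: [0.79, 0.613, 0.002, 0.001]
force: [0.1, -0.2, -0.5]
finger_gap: 0.384
```

```bash
python3 go.py .5003 .2363 .0135 -14.3; python3 -c "
from h import *
s=snap('scene')
im=cv2.cvtColor(s['color'],cv2.COLOR_RGB2BGR); cv2.imwrite('pics/a9.png',cv2.resize(im[100:220,250:400],None,fx=5,fy=5))"
```

```text
row [-0.7 -1.6  2.6] [ 0.2 -0.1 -0. ] | t 9.95 tcp [0.502  0.2366 0.0161] gap 32.8 F [ 0.1 -0.2 -0.5] q [0.24 0.77 1.75 0.   0.62 0.49]
```

View pics/a9.png

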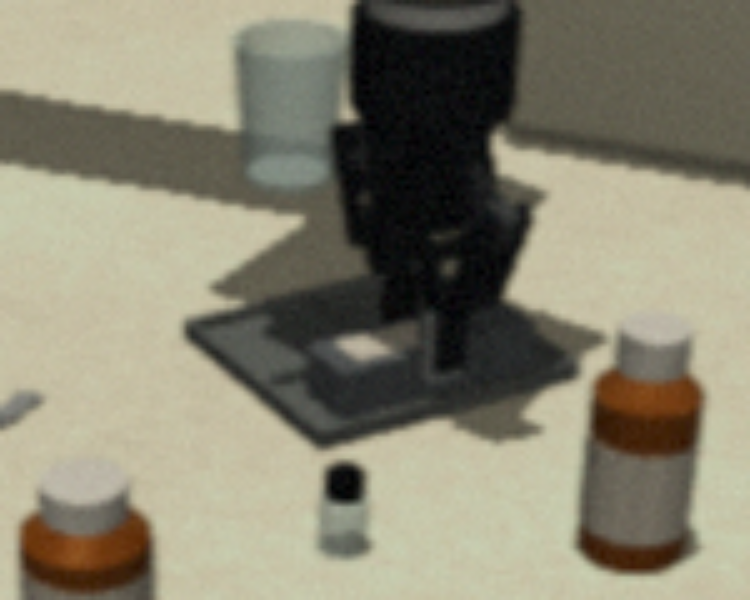

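Box is inside the long compartment. I'll go down until contact.

Call:
{"api": "drive_tool", "payload": {
  "motion": [-1,-2,1.5,0,0,0,25,-1,-2,3,0,0,0,25,-1,-2,3,0,0,0,25]
}}

```text
t: 10.38
tcp_pos: [0.4999, 0.2362, 0.0147]
tool_rot: [0.79, 0.614, 0.002, 0.001]
force: [-1.9, -1.7, 9.8]
finger_gap: 0.387
```

Call:
{"api": "drive_tool", "payload": {
  "motion": [0,0,0,0,0,0,38,0,0,0,0,0,0,46,0,0,-2,0,0,0,50,0,0,-10,0,0,0,52,0,0,-50,0,0,0,52,0,0,-105,0,0,0,55,0,0,-105,0,0,0,60]
}}

```text
t: 11.25
tcp_pos: [0.5025, 0.2369, 0.1242]
tool_rot: [0.79, 0.614, 0.007, 0.003]
force: [0.6, 0.0, -0.0]
finger_gap: 0.701
```

```bash
python3 go.py .6695 -.0625 .12 0; python3 -c "
from h import *
s=snap('scene')
im=cv2.cvtColor(s['color'],cv2.COLOR_RGB2BGR); cv2.imwrite('pics/a10.png',cv2.resize(im[100:220,250:400],None,fx=5,fy=5))"
```

```text
row [-249.   235.7    5.4] [  0.8  -0.3 -14.3] | t 11.25 tcp [0.5025 0.2369 0.1242] gap 59.9 F [ 0.6  0.  -0. ] q [0.24 0.58 1.72 0.   0.83 0.49]
```

View pics/a10.png

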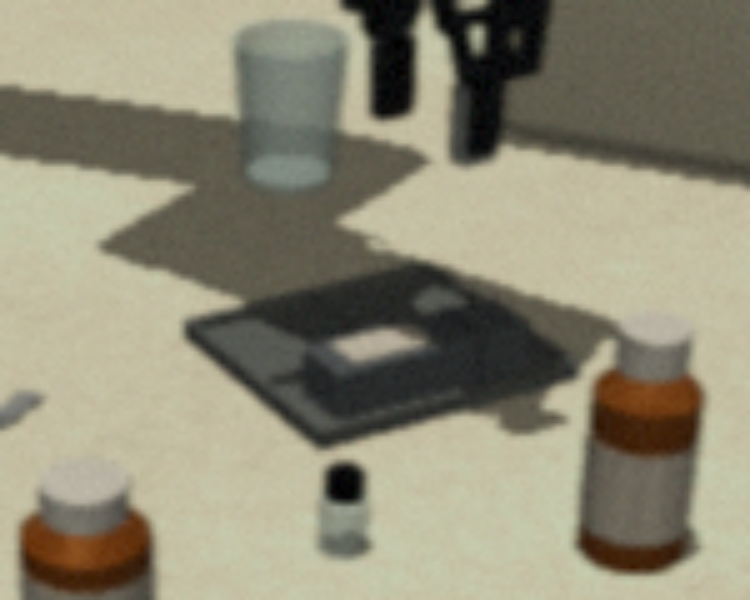

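Box released flat in the long compartment. Next the small dish.

Call:
{"api": "drive_tool", "payload": {
  "motion": [-249,236,5,0.8,-0.3,-14.3,60,-249,236,5,0.8,-0.3,-14.3,60,-249,236,5,0.8,-0.3,-14.3,60,-249,236,5,0.8,-0.3,-14.3,60,-249,236,5,0.8,-0.3,-14.3,60,-249,236,5,0.8,-0.3,-14.3,60,-249,236,30,0.8,-0.3,-14.3,60,-249,236,60,0.8,-0.3,-14.3,60]
}}

```text
t: 12.3
tcp_pos: [0.668, -0.0638, 0.0609]
tool_rot: [0.708, 0.707, -0.002, -0.002]
force: [0.8, 0.0, -0.8]
finger_gap: 0.706
```

```bash
python3 go.py .6695 -.0625 .0075 0; python3 -c "
from h import *
s=snap('top')
im=cv2.cvtColor(s['color'],cv2.COLOR_RGB2BGR); cv2.imwrite('pics/a11.png',cv2.resize(im[130:310,90:330],None,fx=3,fy=3))"
```

```text
row [ 1.4  1.9 53.3] [-0.4  0.  -0.1] | t 12.3 tcp [ 0.668  -0.0638  0.0609] gap 60.3 F [ 0.8  0.  -0.8] q [-0.26  0.8   1.42 -0.    0.93 -0.26]
```

View pics/a11.png

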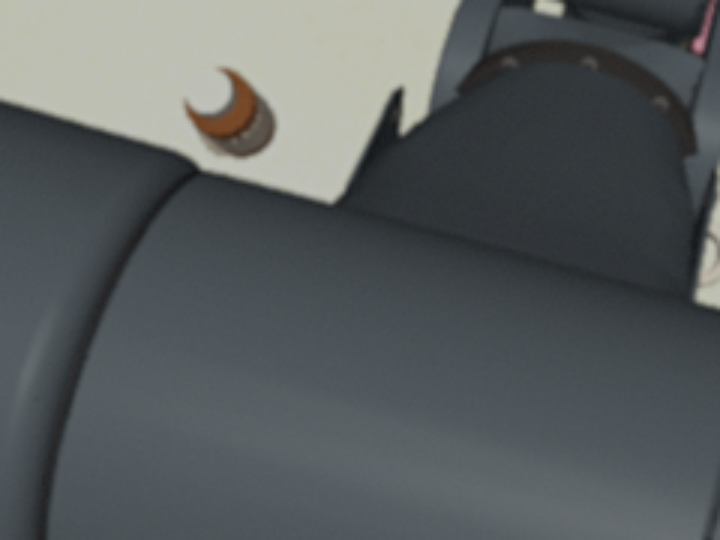

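The arm blocks the top view. Going down on the small dish and gripping.

Call:
{"api": "drive_tool", "payload": {
  "motion": [1,1,20,-0.4,0,0,58,1,1,40,-0.4,0,0,58,1,1,50,-0.4,0,0,58,1,1,53,-0.4,0,0,58,1,1,53,-0.4,0,0,30,1,1,53,-0.4,0,0,30,1,1,53,-0.4,0,0,30,1,1,53,-0.4,0,0,30],
  "force": 30
}}

```text
t: 13.35
tcp_pos: [0.6653, -0.0617, 0.0038]
tool_rot: [0.707, 0.707, -0.002, -0.003]
force: [-0.5, -0.6, 2.5]
finger_gap: 0.457
```

```bash
python3 go.py .4284 .2175 .13 -14.3; python3 -c "
from h import *
s=snap('scene')
im=cv2.cvtColor(s['color'],cv2.COLOR_RGB2BGR); cv2.imwrite('pics/a12.png',cv2.resize(im[170:320,200:400],None,fx=4,fy=4))"
```

```text
row [ 279.1 -238.  -124.1] [-0.4 -0.  14.2] | t 13.35 tcp [ 0.6653 -0.0617  0.0038] gap 39.0 F [-0.5 -0.6  2.5] q [-0.26  0.88  1.44 -0.    0.83 -0.26]
```

View pics/a12.png

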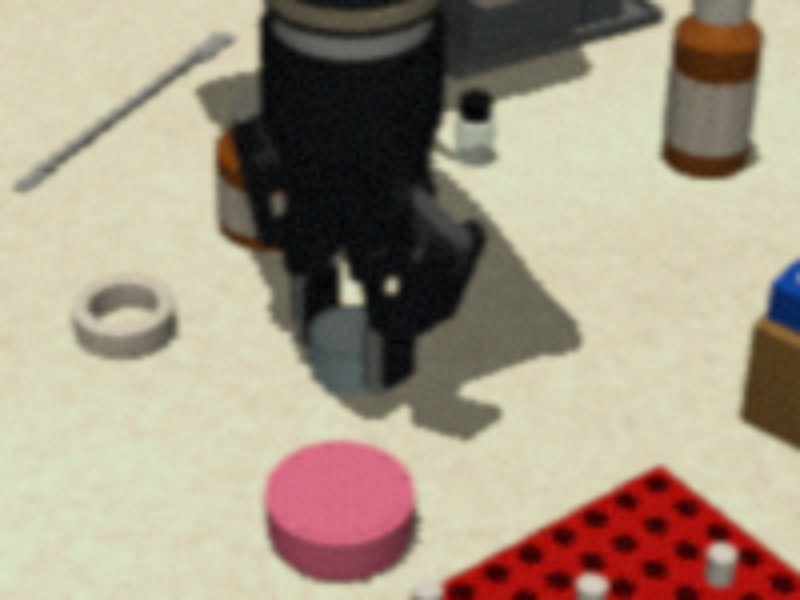

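Gripped, but TCP is 4 mm lower than planned, so the finger backs could touch the tray walls. Regripping 6 mm higher.

Call:
{"api": "drive_tool", "payload": {
  "motion": [0,0,0,0,0,0,52,0,0,0,0,0,0,52,0,0,-6,0.4,0,0,52,0,0,-6,0.4,0,0,52,0,0,-6,0.4,0,0,30,0,0,-6,0.4,0,0,30,0,0,-6,0.4,0,0,30,0,0,-6,0.4,0,0,30]
}}

```text
t: 14.4
tcp_pos: [0.6657, -0.0618, 0.0102]
tool_rot: [0.707, 0.707, -0.004, -0.005]
force: [-0.2, 0.2, 4.7]
finger_gap: 0.452
```

Call:
{"api": "drive_tool", "payload": {
  "motion": [0,0,-20,0,0,0,30,0,0,-70,0,0,0,30,0,0,-110,0,0,0,30,0,0,-110,0,0,0,30]
}}

```text
t: 14.9
tcp_pos: [0.6699, -0.0626, 0.1252]
tool_rot: [0.707, 0.707, -0.002, -0.001]
force: [-0.2, -0.0, -0.4]
finger_gap: 0.452
```

```bash
python3 go.py .4284 .2175 .12 -14.3; python3 -c "
from h import *
s=snap('scene')
im=cv2.cvtColor(s['color'],cv2.COLOR_RGB2BGR); cv2.imwrite('pics/a13.png',cv2.resize(im[120:270,200:400],None,fx=4,fy=4))"
```

```text
row [ 279.9 -241.7    6. ] [-0.2  0.1 14.2] | t 14.9 tcp [ 0.6699 -0.0626  0.1252] gap 38.6 F [-0.2 -0.  -0.4] q [-0.26  0.71  1.39 -0.    1.04 -0.26]
```

View pics/a13.png

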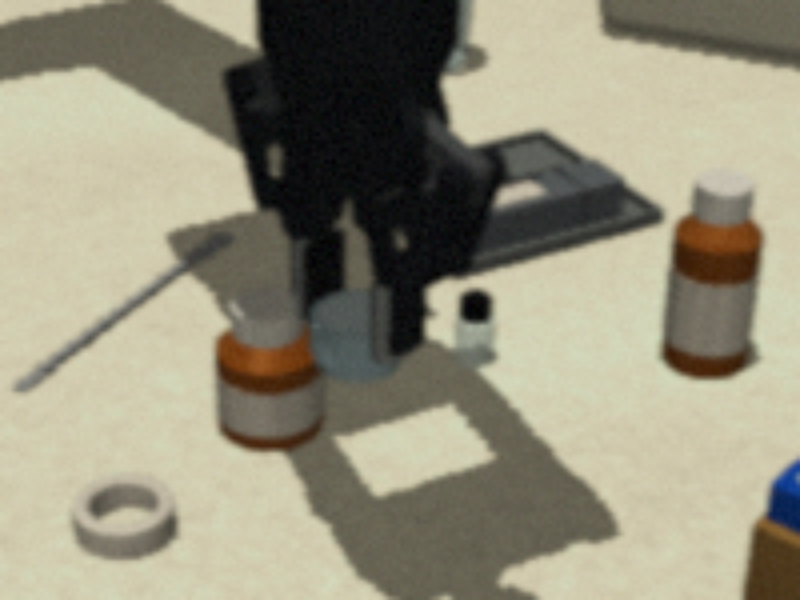

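Small dish held. Carrying it to the near square compartment of tray3.

Call:
{"api": "drive_tool", "payload": {
  "motion": [280,-243,6,0,0,14.2,30,280,-243,6,0,0,14.2,30,280,-243,6,0,0,14.2,30,280,-243,6,0,0,14.2,30,280,-243,6,0,0,14.2,30,280,-243,6,0,0,14.2,30,280,-243,40,0,0,14.2,30,280,-243,60,0,0,14.2,30]
}}

```text
t: 15.95
tcp_pos: [0.4224, 0.2186, 0.0634]
tool_rot: [0.789, 0.615, -0.005, -0.004]
force: [-0.4, 0.2, -0.8]
finger_gap: 0.452
```

```bash
python3 go.py .4275 .2177 .016 -14.3; python3 -c "
from h import *
s=snap('scene')
im=cv2.cvtColor(s['color'],cv2.COLOR_RGB2BGR); cv2.imwrite('pics/a14.png',cv2.resize(im[100:220,250:400],None,fx=5,fy=5))"
```

```text
row [ 0.6  5.8 47.4] [-0.7  0.2  0.2] | t 15.95 tcp [0.4224 0.2186 0.0634] gap 38.6 F [-0.4  0.2 -0.8] q [0.24 0.63 1.93 0.   0.6  0.48]
```

View pics/a14.png

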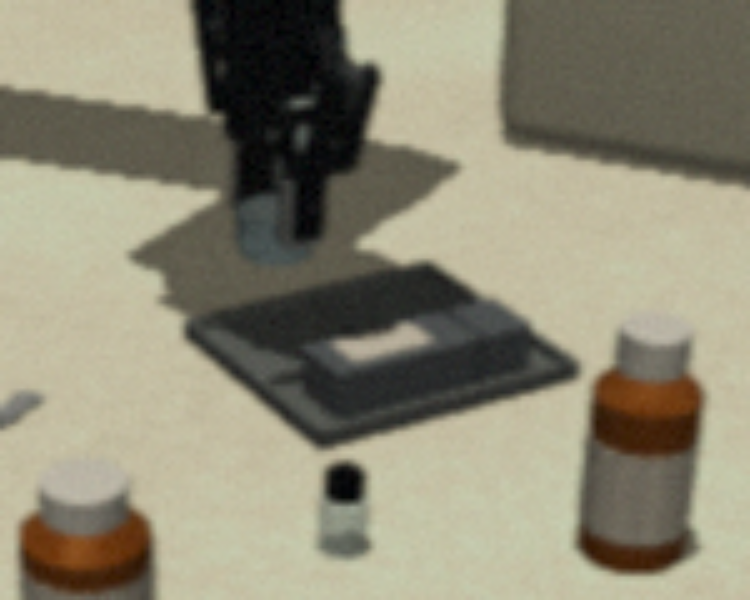

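Box well placed, and the dish hovers above tray3. Descending.

Call:
{"api": "drive_tool", "payload": {
  "motion": [1,5,15,-0.7,0,0,30,1,5,30,-0.7,0,0,30,1,5,38,-0.7,0,0,30,1,5,43,-0.7,0,0,30,1,5,45,-0.7,0,0,30,1,5,47,-0.7,0,0,30,1,5,48,-0.7,0,0,30,1,5,48,-0.7,0,0,30]
}}

```text
t: 17.0
tcp_pos: [0.4261, 0.2175, 0.0143]
tool_rot: [0.789, 0.614, -0.003, 0.001]
force: [-0.5, -1.2, 4.5]
finger_gap: 0.45
```

```bash
python3 go.py .4275 .2177 .014 -14.3; python3 -c "
from h import *
s=snap('scene')
im=cv2.cvtColor(s['color'],cv2.COLOR_RGB2BGR); cv2.imwrite('pics/a15.png',cv2.resize(im[100:220,250:400],None,fx=5,fy=5))"
```

```text
row [0.5 1.3 0.3] [-0.1  0.3  0.1] | t 17.0 tcp [0.4261 0.2175 0.0143] gap 38.4 F [-0.5 -1.2  4.5] q [ 0.24  0.73  1.94 -0.01  0.47  0.49]
```

View pics/a15.png

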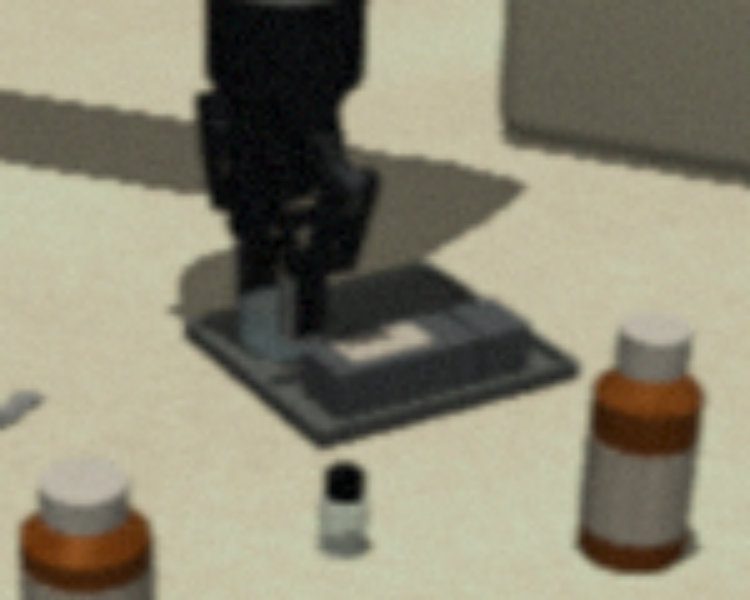

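Contact felt (4.5 N) with the dish in its compartment. Release with a small opening and retreat.

Call:
{"api": "drive_tool", "payload": {
  "motion": [0,0,0,0,0,0,42,0,0,0,0,0,0,47,0,0,-1,0,0,0,48,0,0,-6,0,0,0,48,0,0,-40,0,0,0,48,0,0,-90,0,0,0,50,0,0,-130,0,0,0,60,0,0,-130,0,0,0,66]
}}

```text
t: 18.05
tcp_pos: [0.4287, 0.2187, 0.1474]
tool_rot: [0.789, 0.615, 0.001, 0.002]
force: [-0.2, -0.8, -1.0]
finger_gap: 0.775
```

```bash
python3 go.py .5505 -.013 .13 0; python3 -c "
from h import *
s=snap('scene')
im=cv2.cvtColor(s['color'],cv2.COLOR_RGB2BGR); cv2.imwrite('pics/a16.png',cv2.resize(im[100:220,250:400],None,fx=5,fy=5))"
```

```text
row [-194.8  174.8   18.4] [  0.2   0.1 -14.2] | t 18.05 tcp [0.4287 0.2187 0.1474] gap 66.2 F [-0.2 -0.8 -1. ] q [ 0.24  0.47  1.87 -0.    0.8   0.49]
```

View pics/a16.png

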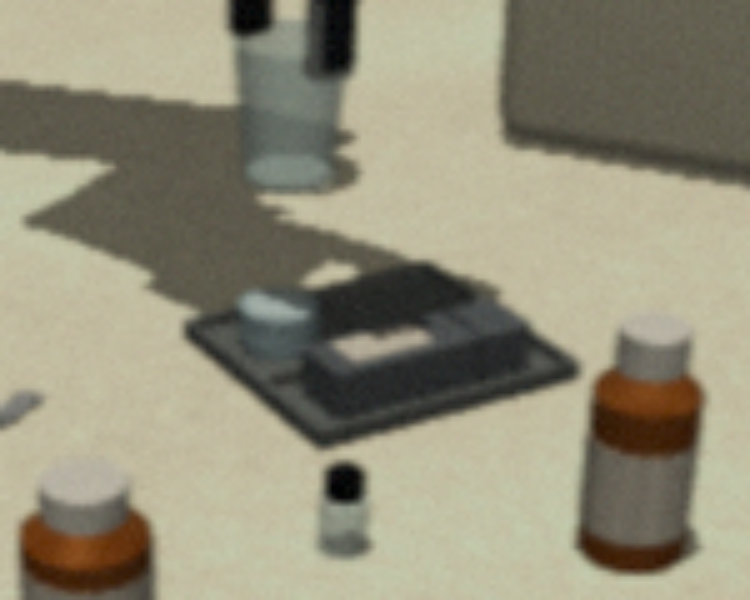

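Small dish is placed flat. Next the tall bottle.

```bash
python3 go.py .662 .1955 .147 0
```

```text
row [ 35.3 233.1  -1.2] [  0.    0.2 -14.2] | t 18.1 tcp [0.4273 0.2183 0.1457] gap 66.3 F [-0.5 -0.3  0.1] q [ 0.24  0.47  1.87 -0.    0.8   0.49]
```

Call:
{"api": "drive_tool", "payload": {
  "motion": [35,233,-2,0,0,-14.2,75,35,233,-2,0,0,-14.2,75,35,233,-2,0,0,-14.2,75,35,233,-2,0,0,-14.2,75,35,233,-2,0,0,-14.2,75,35,233,-2,0,0,-14.2,75,35,233,-2,0,0,-14.2,75]
}}

```text
t: 18.98
tcp_pos: [0.6596, 0.1955, 0.1467]
tool_rot: [0.707, 0.708, -0.003, 0.0]
force: [0.1, -0.7, -0.4]
finger_gap: 0.875
```

```bash
python3 go.py .662 .1955 .044 0;python3 -c "
from h import *
s=snap('scene')
im=cv2.cvtColor(s['color'],cv2.COLOR_RGB2BGR); cv2.imwrite('pics/a17.png',cv2.resize(im[100:250,280:480],None,fx=4,fy=4))"
```

```text
row [  0.4   2.7 102.6] [-0.2  0.2  0.1] | t 18.98 tcp [0.6596 0.1955 0.1467] gap 74.8 F [ 0.1 -0.7 -0.4] q [ 0.13  0.71  1.33 -0.    1.11  0.13]
```

View pics/a17.png

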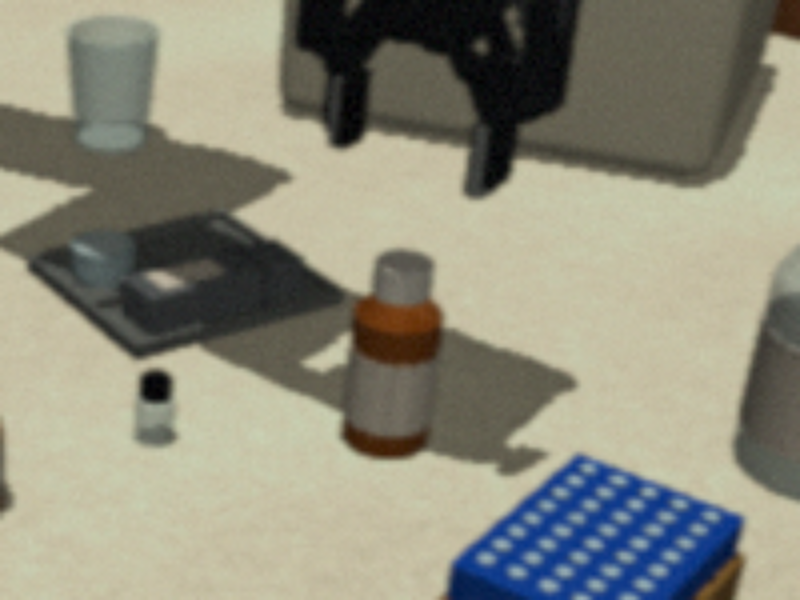

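The fingers are centred on the bottle's axis (tip midpoint (410,165), cap (403,265)). Descending.

Call:
{"api": "drive_tool", "payload": {
  "motion": [0,2,25,0,0,0,75,0,2,50,0,0,0,75,0,2,75,0,0,0,75,0,2,90,0,0,0,75,0,2,97,0,0,0,75,0,2,100,0,0,0,75,0,2,100,0,0,0,75],
  "force": 50
}}

```text
t: 19.9
tcp_pos: [0.6622, 0.1953, 0.0478]
tool_rot: [0.707, 0.708, -0.002, 0.001]
force: [-1.0, 0.4, -0.3]
finger_gap: 0.876
```

Call:
{"api": "drive_tool", "payload": {
  "motion": [0,0,0,0,0,0,52,0,0,0,0,0,0,40,0,0,0,0,0,0,35,0,0,0,0,0,0,35,0,0,0,0,0,0,35]
}}

```text
t: 20.52
tcp_pos: [0.6624, 0.1954, 0.0488]
tool_rot: [0.707, 0.708, -0.001, 0.001]
force: [-1.6, 0.3, 5.2]
finger_gap: 0.524
```

```bash
python3 go.py .662 .1955 .044 0;python3 -c "
from h import *
s=snap('scene')
im=cv2.cvtColor(s['color'],cv2.COLOR_RGB2BGR); cv2.imwrite('pics/a18.png',cv2.resize(im[100:250,280:480],None,fx=4,fy=4))"
```

```text
row [ 0.1 -0.4  4.8] [-0.   0.2  0.1] | t 20.52 tcp [0.6624 0.1954 0.0488] gap 44.8 F [-1.6  0.3  5.2] q [ 0.13  0.83  1.37 -0.    0.94  0.13]
```

View pics/a18.png

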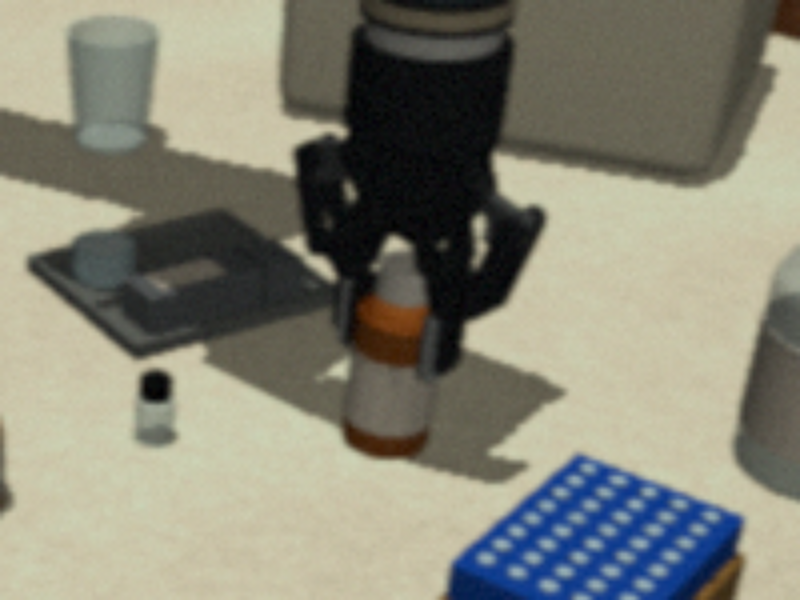

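Bottle gripped upright (gap 44.8 mm). Lift 65 mm.

Call:
{"api": "drive_tool", "payload": {
  "motion": [0,0,-15,0,0,0,35,0,0,-35,0,0,0,35,0,0,-55,0,0,0,35,0,0,-65,0,0,0,35,0,0,-65,0,0,0,35]
}}

```text
t: 21.2
tcp_pos: [0.6633, 0.1958, 0.1154]
tool_rot: [0.707, 0.708, -0.0, 0.002]
force: [-0.6, 0.6, -1.6]
finger_gap: 0.524
```

```bash
python3 go.py .4462 .2873 .114 -14.3;python3 -c "
from h import *
s=snap('scene')
im=cv2.cvtColor(s['color'],cv2.COLOR_RGB2BGR); cv2.imwrite('pics/a19.png',cv2.resize(im[80:230,280:480],None,fx=4,fy=4))"
```

```text
row [  91.8 -216.9    0.6] [ 0.1  0.2 14.4] | t 21.2 tcp [0.6633 0.1958 0.1154] gap 44.7 F [-0.6  0.6 -1.6] q [ 0.13  0.75  1.35 -0.    1.05  0.13]
```

View pics/a19.png

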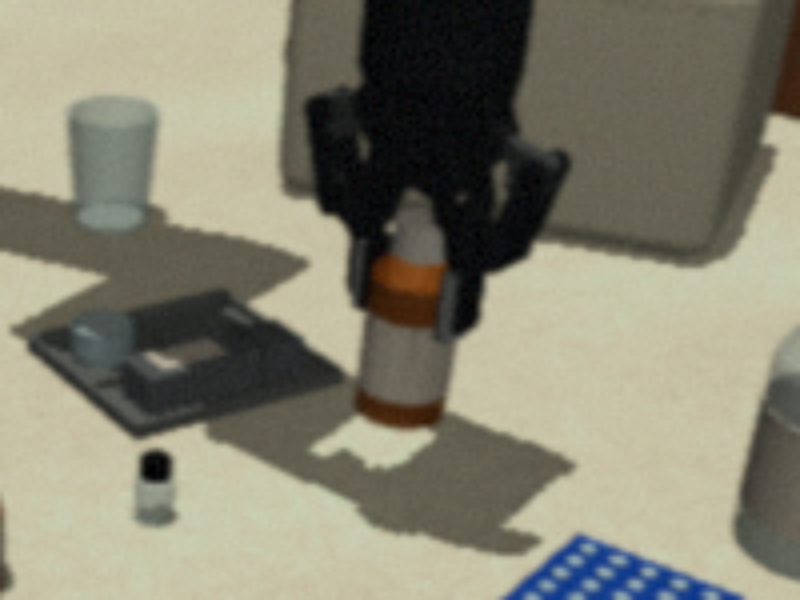

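Held upright. Moving over the far-left square compartment with gentle ramps.

Call:
{"api": "drive_tool", "payload": {
  "motion": [10,-24,0,0,0,1.5,35,26,-61,0,0,0,4,35,42,-100,0,0,0,6.5,35,59,-140,0,0,0,9,35,74,-176,0,0,0,11.5,35,86,-202,0,0,0,13.5,35,92,-217,0,0,0,14.4,35,92,-217,0,0,0,14.4,35]
}}

```text
t: 22.25
tcp_pos: [0.4445, 0.2875, 0.1137]
tool_rot: [0.789, 0.614, -0.002, 0.001]
force: [-0.8, -1.0, -1.9]
finger_gap: 0.519
```

```bash
python3 go.py .4462 .2873 .055 -14.3;python3 -c "
from h import *
s=snap('scene')
im=cv2.cvtColor(s['color'],cv2.COLOR_RGB2BGR); cv2.imwrite('pics/a20.png',cv2.resize(im[80:230,230:430],None,fx=4,fy=4))"
```

```text
row [ 0.5  1.7 58.7] [-0.   0.2  0.1] | t 22.25 tcp [0.4445 0.2875 0.1137] gap 44.4 F [-0.8 -1.  -1.9] q [ 0.36  0.58  1.77 -0.    0.79  0.62]
```

View pics/a20.png

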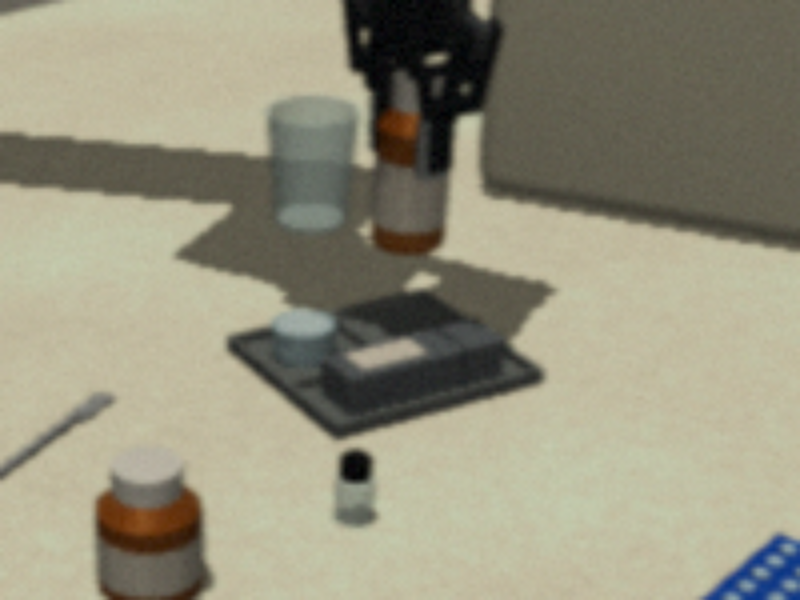

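Call:
{"api": "drive_tool", "payload": {
  "motion": [0,1,10,0,0,0,35,0,1,24,0,0,0,35,0,1,38,0,0,0,35,0,1,48,0,0,0,35,0,1,53,0,0,0,35,0,1,57,0,0,0,35,0,1,59,0,0,0,35,0,1,60,0,0,0,35]
}}

```text
t: 23.3
tcp_pos: [0.4472, 0.2871, 0.054]
tool_rot: [0.789, 0.614, -0.0, 0.002]
force: [0.4, 0.1, -1.5]
finger_gap: 0.521
```

Call:
{"api": "drive_tool", "payload": {
  "motion": [0,0,0,0,0,0,35,0,0,1,0,0,0,35]
}}

```text
t: 23.55
tcp_pos: [0.4474, 0.2872, 0.0533]
tool_rot: [0.789, 0.614, -0.0, 0.002]
force: [-1.2, 0.0, -1.8]
finger_gap: 0.527
```

```bash
python3 go.py .4462 .2873 .053 -14.3;python3 -c "
from h import *
s=snap('scene')
im=cv2.cvtColor(s['color'],cv2.COLOR_RGB2BGR); cv2.imwrite('pics/a21.png',cv2.resize(im[80:230,230:430],None,fx=4,fy=4))"
```

```text
row [-0.2 -1.2  0.3] [0.2 0.1 0. ] | t 23.55 tcp [0.4474 0.2872 0.0533] gap 45.0 F [-1.2  0.  -1.8] q [ 0.36  0.68  1.8  -0.01  0.65  0.62]
```

View pics/a21.png

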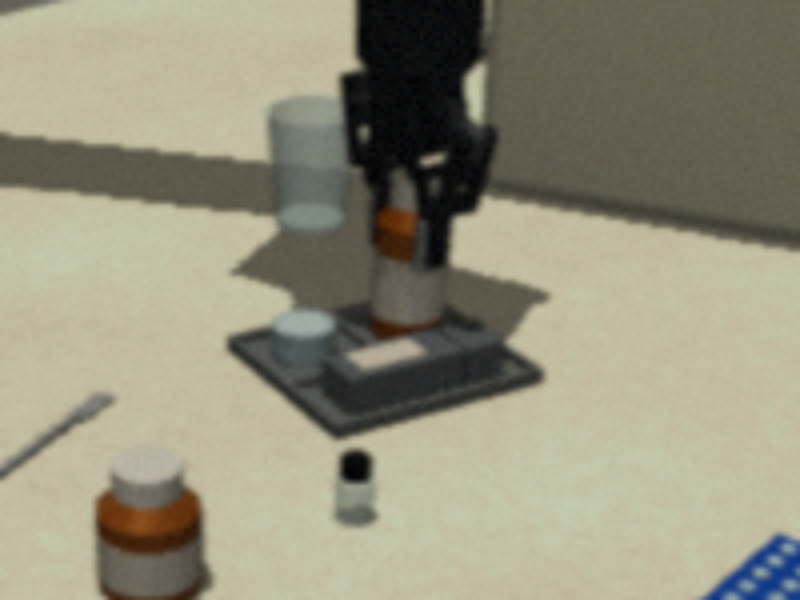

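The bottle is just above the floor. Going on to contact.

Call:
{"api": "drive_tool", "payload": {
  "motion": [0,0,1,0,0,0,35,0,0,2,0,0,0,35,0,0,2,0,0,0,35]
}}

```text
t: 23.98
tcp_pos: [0.4473, 0.2873, 0.0526]
tool_rot: [0.789, 0.614, 0.0, 0.002]
force: [-2.3, -0.3, 10.4]
finger_gap: 0.518
```

Call:
{"api": "drive_tool", "payload": {
  "motion": [0,0,0,0,0,0,48,0,0,0,0,0,0,56,0,0,0,0,0,0,62,0,0,0,0,0,0,64,0,0,-20,0,0,0,64,0,0,-55,0,0,0,64,0,0,-95,0,0,0,68,0,0,-95,0,0,0,72]
}}

```text
t: 24.98
tcp_pos: [0.4491, 0.2884, 0.1504]
tool_rot: [0.789, 0.614, 0.003, 0.003]
force: [-0.4, 0.7, -0.0]
finger_gap: 0.84
```

```bash
python3 go.py .5505 -.013 .145 0;python3 -c "
from h import *
s=snap('scene')
im=cv2.cvtColor(s['color'],cv2.COLOR_RGB2BGR); cv2.imwrite('pics/a22.png',cv2.resize(im[80:230,230:430],None,fx=4,fy=4))"
```

```text
row [-267.2  172.4    6.3] [  0.5  -0.1 -14.2] | t 24.98 tcp [0.4491 0.2884 0.1504] gap 71.8 F [-0.4  0.7 -0. ] q [ 0.36  0.52  1.75 -0.    0.87  0.61]
```

View pics/a22.png

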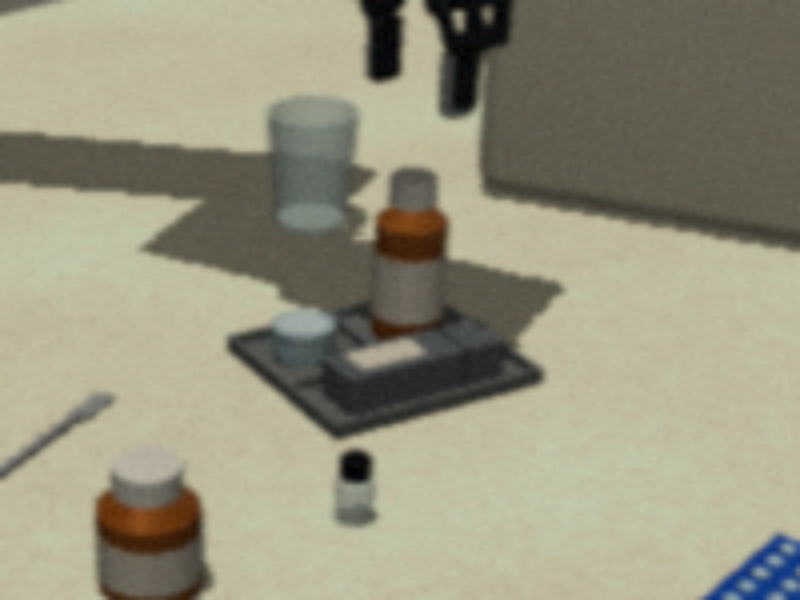

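Tall bottle stands upright in its compartment. Now the short bottle.

Call:
{"api": "drive_tool", "payload": {
  "motion": [-267,172,0,0.5,0,-14.2,78,-267,172,0,0.5,0,-14.2,78,-267,172,0,0.5,0,-14.2,78,-267,172,0,0.5,0,-14.2,78,-267,172,0,0.5,0,-14.2,78,-267,172,0,0.5,0,-14.2,78,-267,172,0,0.5,0,-14.2,78,-267,172,0,0.5,0,-14.2,78]
}}

```text
t: 26.02
tcp_pos: [0.5474, -0.0116, 0.1489]
tool_rot: [0.707, 0.707, -0.002, -0.002]
force: [-0.6, 0.5, -0.5]
finger_gap: 0.919
```

```bash
python3 go.py .5505 -.013 .015 0;python3 -c "
from h import *
s=snap('scene')
im=cv2.cvtColor(s['color'],cv2.COLOR_RGB2BGR); cv2.imwrite('pics/a23.png',cv2.resize(im[100:250,180:380],None,fx=4,fy=4))"
```

```text
row [ -1.5   4.  133.9] [-0.3 -0.   0. ] | t 26.02 tcp [ 0.5474 -0.0116  0.1489] gap 78.5 F [-0.6  0.5 -0.5] q [-0.22  0.54  1.7  -0.    0.91 -0.22]
```

View pics/a23.png

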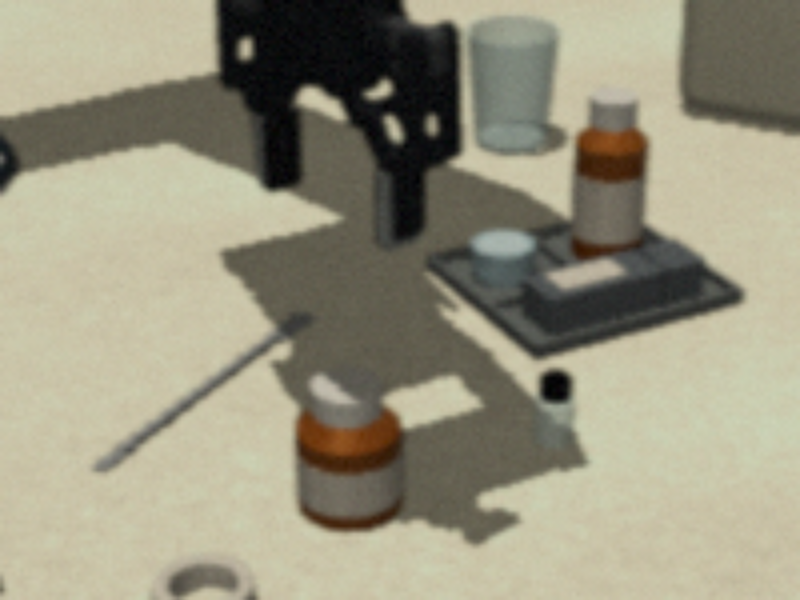

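Gripper centred over the short bottle. Descending.

Call:
{"api": "drive_tool", "payload": {
  "motion": [-1,3,30,-0.3,0,0,78,-1,3,60,-0.3,0,0,78,-1,3,90,-0.3,0,0,78,-1,3,110,-0.3,0,0,78,-1,3,122,-0.3,0,0,78,-1,3,130,-0.3,0,0,78,-1,3,132,-0.3,0,0,78,-1,3,132,-0.3,0,0,78],
  "force": 50
}}

```text
t: 27.08
tcp_pos: [0.5502, -0.0123, 0.0176]
tool_rot: [0.707, 0.708, 0.0, 0.0]
force: [0.4, 0.3, -1.0]
finger_gap: 0.914
```

Call:
{"api": "drive_tool", "payload": {
  "motion": [0,0,0,0,0,0,60,0,0,0,0,0,0,45,0,0,0,0,0,0,42,0,0,0,0,0,0,42,0,0,0,0,0,0,42]
}}

```text
t: 27.7
tcp_pos: [0.5508, -0.0125, 0.0185]
tool_rot: [0.707, 0.708, 0.001, 0.001]
force: [0.7, 0.4, 5.2]
finger_gap: 0.612
```

Call:
{"api": "drive_tool", "payload": {
  "motion": [0,0,-10,0,0,0,42,0,0,-25,0,0,0,42,0,0,-45,0,0,0,42,0,0,-60,0,0,0,42,0,0,-65,0,0,0,42,0,0,-65,0,0,0,42]
}}

```text
t: 28.45
tcp_pos: [0.5507, -0.0125, 0.0839]
tool_rot: [0.707, 0.708, 0.001, 0.001]
force: [-0.1, 0.1, -2.0]
finger_gap: 0.614
```

```bash
python3 go.py .4530 -.2305 .082 4.5;python3 -c "
from h import *
s=snap('scene')
im=cv2.cvtColor(s['color'],cv2.COLOR_RGB2BGR); cv2.imwrite('pics/a24.png',cv2.resize(im[100:250,180:380],None,fx=4,fy=4))"
```

```text
row [-217.9  -98.     1.7] [ 0.2  0.  -4.4] | t 28.45 tcp [ 0.5507 -0.0125  0.0839] gap 52.4 F [-0.1  0.1 -2. ] q [-0.23  0.64  1.74  0.    0.75 -0.23]
```

View pics/a24.png

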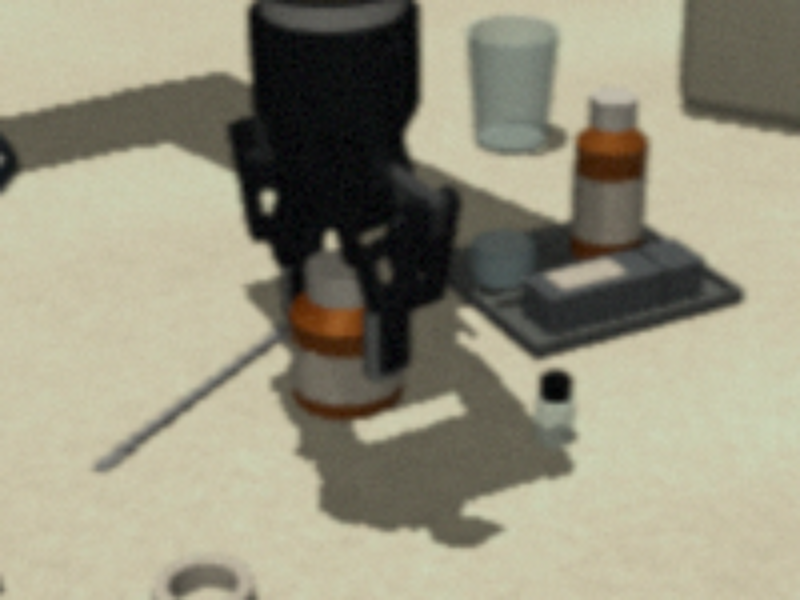

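Short bottle held upright. Moving to tray2's (0,+44) compartment.

Call:
{"api": "drive_tool", "payload": {
  "motion": [-24,-11,0,0,0,-0.5,42,-60,-27,0,0,0,-1.2,42,-98,-44,0,0,0,-2,42,-138,-62,0,0,0,-2.8,42,-174,-78,0,0,0,-3.5,42,-202,-91,0,0,0,-4.1,42,-218,-98,0,0,0,-4.4,42,-218,-98,0,0,0,-4.4,42]
}}

```text
t: 29.5
tcp_pos: [0.4521, -0.2315, 0.0826]
tool_rot: [0.68, 0.733, 0.001, 0.0]
force: [0.7, -0.9, -1.8]
finger_gap: 0.613
```

```bash
python3 go.py .4530 -.2305 .0225 4.5;python3 -c "
from h import *
s=snap('scene')
im=cv2.cvtColor(s['color'],cv2.COLOR_RGB2BGR); cv2.imwrite('pics/a25.png',cv2.resize(im[150:300,30:230],None,fx=4,fy=4))"
```

```text
row [ 0.9  0.9 60.1] [ 0.1 -0.  -0.2] | t 29.5 tcp [ 0.4521 -0.2315  0.0826] gap 52.3 F [ 0.7 -0.9 -1.8] q [-0.69  0.61  1.85  0.    0.68 -0.77]
```

View pics/a25.png

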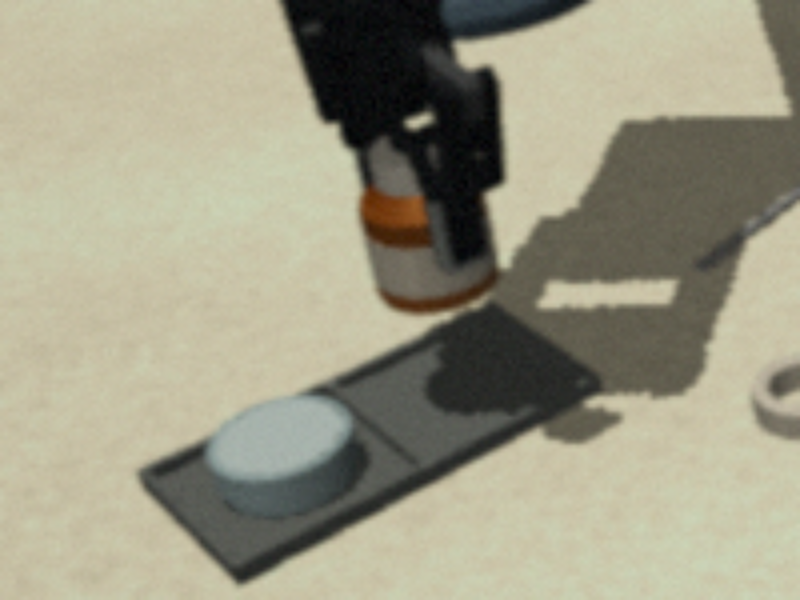

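Dish is clear and flat; the bottle is over the right-hand compartment. Lowering.

Call:
{"api": "drive_tool", "payload": {
  "motion": [1,1,12,0,0,0,42,1,1,26,0,0,0,42,1,1,40,0,0,0,42,1,1,50,0,0,0,42,1,1,55,0,0,0,42,1,1,58,0,0,0,42,1,1,60,0,0,0,42,1,1,61,0,0,0,42]
}}

```text
t: 30.55
tcp_pos: [0.4533, -0.2296, 0.0225]
tool_rot: [0.68, 0.734, 0.001, 0.0]
force: [-0.9, 1.6, 10.5]
finger_gap: 0.618
```

Call:
{"api": "drive_tool", "payload": {
  "motion": [0,0,0.5,0,0,0,42,0,0,1,0,0,0,42]
}}

```text
t: 30.8
tcp_pos: [0.4534, -0.2296, 0.0225]
tool_rot: [0.68, 0.734, 0.001, 0.001]
force: [-1.2, 0.4, 10.9]
finger_gap: 0.611
```

Firm contact at the expected height (TCP 0.0225). Release and withdraw.

Call:
{"api": "drive_tool", "payload": {
  "motion": [0,0,0,0,0,0,57,0,0,0,0,0,0,64,0,0,0,0,0,0,70,0,0,0,0,0,0,72,0,0,-20,0,0,0,72,0,0,-55,0,0,0,72,0,0,-95,0,0,0,72,0,0,-95,0,0,0,72]
}}

```text
t: 31.8
tcp_pos: [0.4549, -0.2309, 0.1201]
tool_rot: [0.68, 0.734, 0.001, 0.004]
force: [0.1, -0.2, 0.4]
finger_gap: 0.842
```

```bash
python3 go.py .2 -.594 .3 4.5
```

```text
row [-343.4 -280.7 -180.2] [ 0.4  0.3 -0.1] | t 31.8 tcp [ 0.4549 -0.2309  0.1201] gap 71.9 F [ 0.1 -0.2  0.4] q [-0.69  0.54  1.83  0.    0.76 -0.77]
```

Call:
{"api": "drive_tool", "payload": {
  "motion": [0,0,-60,0,0,0,72,-60,-50,-110,0,0,0,72,-343,-280,-110,0,0,0,72,-343,-280,-110,0,0,0,72,-343,-280,-110,0,0,0,72,-343,-280,-110,0,0,0,72,-343,-280,-110,0,0,0,72,-343,-280,-110,0,0,0,72]
}}

```text
t: 32.8
tcp_pos: [0.2084, -0.582, 0.2275]
tool_rot: [0.68, 0.734, 0.002, 0.003]
force: [1.4, -0.2, -0.1]
finger_gap: 0.839
```

Call:
{"api": "drive_tool", "payload": {
  "motion": [-100,-80,0,0,0,0,72,-100,-80,0,0,0,0,72,-100,-80,0,0,0,0,72]
}}

```text
t: 33.17
tcp_pos: [0.1324, -0.6907, 0.2244]
tool_rot: [0.681, 0.732, 0.002, 0.002]
force: [-0.7, 0.7, 0.3]
finger_gap: 0.844
```

Run:
```python
from h import *
s=snap('top','f1.png'); im=cv2.cvtColor(s['color'],cv2.COLOR_RGB2BGR)
a=cv2.resize(im[215:315,90:190],None,fx=4,fy=4,interpolation=cv2.INTER_CUBIC)
b=cv2.resize(im[215:315,350:450],None,fx=4,fy=4,interpolation=cv2.INTER_CUBIC)
cv2.imwrite('pics/f2.png',np.hstack([a,b])); snap('scene','f3.png'); print(manip.sense()['t'],manip.sense()['tcp_pos'])
```

```text
33.275 [ 0.13535649 -0.68732851  0.22476371]
```

View pics/f2.png

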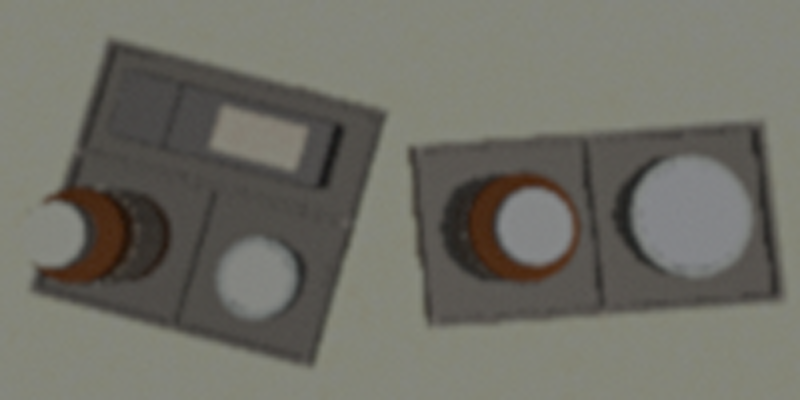

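View pics/f3.png

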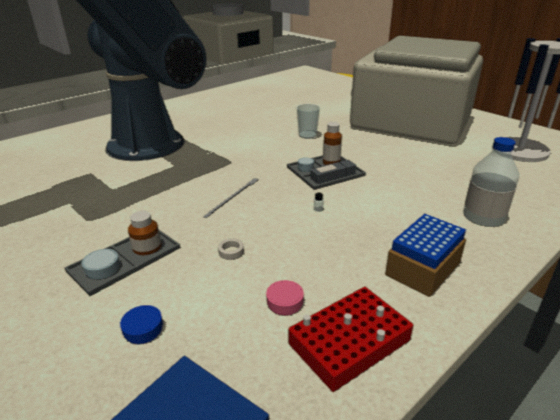

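View pics/f1.png

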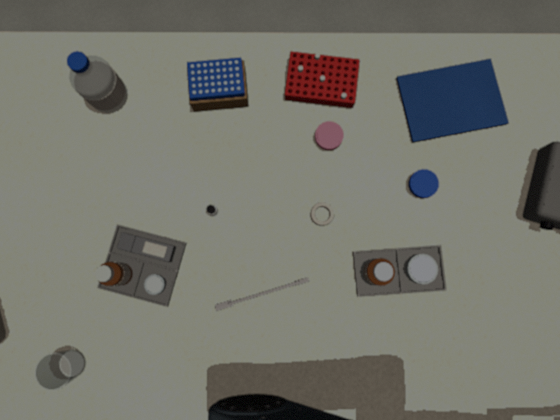

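Run:
```python
from h import *
s=manip.snapshot('top')
L=lambda u,v:(90+(u-1.5)/4,215+(v-1.5)/4); Rr=lambda u,v:(350+(u-401.5)/4,215+(v-1.5)/4)
def fr(p,c,yaw):
    a=np.radians(yaw);d=p[:2]-np.array(c); return (1000*np.array([d@[np.cos(a),np.sin(a)],d@[-np.sin(a),np.cos(a)]])).round(1)
t3=((.4654,.2452),-14.3);t2=((.4565,-.2744),4.5)
print('box',fr(onz(s,*L(226,128),.030),*t3),'tall',fr(onz(s,*L(55,235),.109),*t3),'sd',fr(onz(s,*L(258,277),.026),*t3))
print('short',fr(onz(s,*Rr(537,226),.074),*t2),'ld',fr(onz(s,*Rr(691,215),.026),*t2))
print('vial',onz(s,210.7,208.8,.038))
```

```text
box [37.5 -3.1] tall [-28.   35.6] sd [-29.2 -38.8]
short [ 0.7 43.2] ld [  0.4 -44.3]
vial [0.57676221 0.10470296 0.038     ]
```

All five items are within about 3 mm of their compartment centres. The vial and tape are unchanged in the image, and the arm is clear. Handing in.

```bash
python3 -c "
from station import manip
print(manip.sign_off())"
```

```text
the job is handed in; nothing more can be done
None
```

Both kits are made up and the job was handed in at about 33 s of the 131 s allowed. The slide box, small dish and tall bottle are in tray3, and the large dish and short bottle are in tray2. No verdict was reported.

The last checks were made on the final top and scene pictures.

| Item | Measured position in its tray (mm) | Compartment centre (mm) |
|---|---|---|
| Slide box | (37.5, −3.1) | (36, 0) |
| Tall bottle | (−28.0, 35.6) | (−29, 36) |
| Small dish | (−29.2, −38.8) | (−29, −36) |
| Short bottle | (0.7, 43.2) | (0, 44) |
| Large dish | (0.4, −44.3) | (0, −44) |

- **Seating:** everything looks upright and flat in both views. I did not measure heights or tilt; I relied on feeling contact at each placing and on the pictures.
- **Left alone:** the vial and tape roll are at the same image positions as at the start, and the pink and blue look-alikes were not touched. The arm ended clear of everything.
- **Disagreements along the way:**
  - The two cameras differed by a few mm at the start.
  - I gripped the small dish 4 mm too low and regripped it higher before lifting.
  - Setting down the large dish peaked at about 29 N at the wrist; either the dish was on the floor or the finger tips were on the tray wall. I eased up before releasing.

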